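# Put the dyed lids on their own baskets

## Task

Close the four dyed baskets on the packing bench: put on each one the lid of its own colour and its own size, set down (not dropped) so that it sits flat on the rim all round, and leave the baskets standing where they are. The undyed basket and the undyed lid still have to be varnished, so do not disturb either of them.

Things in the scene. Friction and masses are not known exactly. Their poses are not given: they have to be found in the camera images.
- basket_red_large: The large basket with dark red bands just under its rim: round, open, straight-sided, coiled fibre, 100 mm across outside, wall 6 mm (mouth 88 mm across), 60 mm tall, loose on the table, about 80 to 250 g. Origin: centre of its underside; z up, so the rim is 60 mm above the origin.
- lid_red_large: The large lid with a dark red edge and a dark red knob. Origin: centre of the underside of its plug (at table height at the start); z up. Upward from there: tapered plug 10 mm high (64 to 74 mm across), flat lid 7 mm thick, 108 mm across, then a plain round upright knob 24 mm across, from 17 to 45 mm: pinch it, fingertips clear of the flat. 30 to 100 g. Seated, this origin is 50 mm above its basket's.
- basket_red_small: The small basket with dark red bands just under its rim: round, open, straight-sided, coiled fibre, 78 mm across outside, wall 6 mm (mouth 66 mm across), 48 mm tall, loose on the table, about 80 to 250 g. Origin: centre of its underside; z up, so the rim is 48 mm above the origin.
- lid_red_small: The small lid with a dark red edge and a dark red knob. Origin: centre of the underside of its plug (at table height at the start); z up. Upward from there: tapered plug 10 mm high (42 to 52 mm across), flat lid 7 mm thick, 86 mm across, then a plain round upright knob 24 mm across, from 17 to 45 mm: pinch it, fingertips clear of the flat. 30 to 100 g. Seated, this origin is 38 mm above its basket's.
- basket_blue_large: The large basket with dark blue bands just under its rim: round, open, straight-sided, coiled fibre, 100 mm across outside, wall 6 mm (mouth 88 mm across), 60 mm tall, loose on the table, about 80 to 250 g. Origin: centre of its underside; z up, so the rim is 60 mm above the origin.
- lid_blue_large: The large lid with a dark blue edge and a dark blue knob. Origin: centre of the underside of its plug (at table height at the start); z up. Upward from there: tapered plug 10 mm high (64 to 74 mm across), flat lid 7 mm thick, 108 mm across, then a plain round upright knob 24 mm across, from 17 to 45 mm: pinch it, fingertips clear of the flat. 30 to 100 g. Seated, this origin is 50 mm above its basket's.
- basket_blue_small: The small basket with dark blue bands just under its rim: round, open, straight-sided, coiled fibre, 78 mm across outside, wall 6 mm (mouth 66 mm across), 48 mm tall, loose on the table, about 80 to 250 g. Origin: centre of its underside; z up, so the rim is 48 mm above the origin.
- lid_blue_small: The small lid with a dark blue edge and a dark blue knob. Origin: centre of the underside of its plug (at table height at the start); z up. Upward from there: tapered plug 10 mm high (42 to 52 mm across), flat lid 7 mm thick, 86 mm across, then a plain round upright knob 24 mm across, from 17 to 45 mm: pinch it, fingertips clear of the flat. 30 to 100 g. Seated, this origin is 38 mm above its basket's.
- basket_undyed: Undyed basket, plain straw colour all over, large: round, open, straight-sided, coiled fibre, 100 mm across outside, wall 6 mm (mouth 88 mm across), 60 mm tall, loose on the table, about 80 to 250 g. Origin: centre of its underside; z up, so the rim is 60 mm above the origin. Not part of the job.
- lid_undyed: Undyed lid, plain straw colour with a straw-coloured knob, small. Origin: centre of the underside of its plug (at table height at the start); z up. Upward from there: tapered plug 10 mm high (42 to 52 mm across), flat lid 7 mm thick, 86 mm across, then a plain round upright knob 24 mm across, from 17 to 45 mm: pinch it, fingertips clear of the flat. 30 to 100 g. Not part of the job.

How it is judged:
At the end, for the whole second after the job is handed in: Each dyed lid is on the basket of its own colour and size: within 9 mm of centre, flat on the rim (3 mm, 4 degrees), released, at rest; the four baskets upright within 30 mm of where they stood, the undyed basket and lid within 20 mm of where they were (horizontal distance between lid_red_large and basket_red_large below 0.009 m and z of lid_red_large in the frame of basket_red_large between 0.047 and 0.053 m and angle between each of lid_red_large, basket_red_large, lid_red_small, basket_red_small, lid_blue_large, basket_blue_large, lid_blue_small, basket_blue_small's own z axis and vertical below 0.07 rad and height (world z) of each of basket_red_large, basket_red_small, basket_blue_large, basket_blue_small below 0.005 m and distance of each of basket_red_large, basket_red_small, basket_blue_large, basket_blue_small from where it was at the start of the episode below 0.03 m and linear speed of each of basket_red_large, lid_red_large, basket_red_small, lid_red_small, basket_blue_large, lid_blue_large, basket_blue_small, lid_blue_small below 0.02 m/s and horizontal distance between lid_red_small and basket_red_small below 0.009 m and z of lid_red_small in the frame of basket_red_small between 0.035 and 0.041 m and horizontal distance between lid_blue_large and basket_blue_large below 0.009 m and z of lid_blue_large in the frame of basket_blue_large between 0.047 and 0.053 m and horizontal distance between lid_blue_small and basket_blue_small below 0.009 m and z of lid_blue_small in the frame of basket_blue_small between 0.035 and 0.041 m and distance of each of basket_undyed, lid_undyed from where it was at the start of the episode below 0.02 m); the robot touches nothing.
It fails at once if a dyed lid falls freely (some 20 mm or more) instead of being set down ((linear speed of lid_red_large above 0.65 m/s and contact force between the fingers and lid_red_large below 0.01 N) or (linear speed of lid_red_small above 0.65 m/s and contact force between the fingers and lid_red_small below 0.01 N) or (linear speed of lid_blue_large above 0.65 m/s and contact force between the fingers and lid_blue_large below 0.01 N) or (linear speed of lid_blue_small above 0.65 m/s and contact force between the fingers and lid_blue_small below 0.01 N)).
It fails at once if a dyed basket is tipped (angle between any of basket_red_large, basket_red_small, basket_blue_large, basket_blue_small's own z axis and vertical above 0.4 rad).
It fails at once if the undyed basket is shifted or picked up (distance of basket_undyed from where it was at the start of the episode above 0.02 m).
It fails at once if the undyed lid is shifted or picked up (distance of lid_undyed from where it was at the start of the episode above 0.02 m).
It also fails if it takes over 93 s, if anything falls off the work surface, if the arm or the gripper's body presses on something with over 40 N, if the wrist force passes 120 N, or if a joint passes its speed limit or range.

## Robot

A 6-joint arm with a two-finger parallel gripper is mounted at the origin on the work surface. World frame = base frame: x ahead of the robot, y to its left, z up, the work surface at z = 0. Lengths are in m, angles in rad, forces in N, time in s.
With the tool pointing down it reaches from about 0.35 to 0.975 m from the base axis. Payload 17.4 kg.
Tool frame: the origin (TCP) lies on the centre line of the jaws, within the pads' length; the fingertips stand 11 mm ahead of it and the grasp point (between the pads) lies 8 mm behind it; z points along the fingers, y is the direction in which the jaws open and shut (so a half turn about z gives the same grasp; the last joint's range is limited). The gripper opens to 85 mm and grips with 20 to 120 N. Pads are 22 mm wide; open, the fingers measure 114 mm over their backs; the gripper's body (76 mm by 85 mm) begins 54 mm behind the grasp point. The pads swing forward as they close: fully open they stand 13 mm farther back than shut.
Start: joints at [1.215, 0.116, 1.442, -0, 1.584, -0.038], TCP at [0.211, 0.641, 0.218] pointing down, gripper open.
Joint ranges: [-2.83, 2.83], [-0.83, 2.19], [0.07, 2.5], [-1.14, 4.28], [0.01, 3], [-2.97, 2.97]. Speed limits (rad/s): [1.89, 1.89, 2.22, 3.14, 3.14, 3.14].

## Interface

Orientations are given as [roll, pitch, yaw] about the fixed x, y, z axes, in that order (R = Rz(yaw) Ry(pitch) Rx(roll)).
In Python, from rig import arm, read_camera, get_calibration, order gives the robot as it stands. The module is installed in compiled form; this text tells all that it offers.
- The arm moves only by the tool jog_arm, never from a script. Its argument "deltas" is one flat list of numbers, 7 for each row, row after row: the finger opening in mm, from 0 to 85.4, then the shift along the tool's x, y, z in mm, then the turn, a rotation vector about the tool's x, y, z in rad. A call has 1 to 12 rows; each row shifts and turns the pose as measured when the row begins, along the tool's axes as they then stand; what a row does not reach is not made up. A row lasts 1/10 s, in which the tool goes at most 50 mm and 8.59 degrees, less where a joint would pass 70% of its speed; a pose out of reach is approached as far as the arm can. A call with a gripper value outside its range is refused whole. The fingers move at their own pace and stop on an object; "force" is the grip in N (left out, the last holds). Time passes only in rows, so rows that do not move let the fingers close. It gives the time, the measured TCP pose, the force and the opening at its end, in the units of the state.
- arm.observe(): the state, without advancing time (a new reading comes with each control period).
- read_camera(name): name is "side" or "top"; returns the picture (480x640x3 uint8, red, green, blue); there is no depth.
- get_calibration(name): a dict with "camera_matrix" (3x3 intrinsics, pixels), "rvec" (rotation vector, rad) and "tvec" (3), from world to camera coordinates, as OpenCV has them. Camera axes: x right, y down, z forward; pixel columns grow to the right and rows downward; lengths in m; the calibration is good to about 2 mm. A picture is of the moment at which its call begins. get_calibration takes no time and is no camera call.
- order.job_done(): hands the job in, once; it reports no verdict.
The state is a dict: "t": time; "joints": joint angles; "qd": joint speeds; "tau": joint torques, N m; "position": TCP position; "tcp_rot": TCP orientation; "force": force on the tool from outside, world axes, zero at the start; "wrist_torque": the same for the moment, N m; "grip_width": opening from 0.0 (shut) to 1.0 (fully open).
Only numpy, scipy, OpenCV 4.12 (cv2) and the standard library are available. Lean on these libraries where they do the work, as an engineer would, in place of code of your own. Each camera call takes 0.05 s, during which the arm holds its last target.

## Working session

There is one attempt and no reset: what is moved stays moved. The work goes in short steps, Python scripts to look and compute and a tool call to move; the robot and the scene stay as the last step left them, time stands still between calls to the robot, and variables do not carry over. Pictures are saved under pics/ and viewed, and the job is handed in when it is done.

Besides the shell and the picture viewer there is one more tool, called after "Call:" by a JSON object that holds its "name" and its "arguments". jog_arm: Moves the arm, as the interface text tells. Its arguments: {"type":"object","properties":{"deltas":{"type":"array","items":{"type":"number"}},"force":{"type":"number"}},"required":["deltas"]}

```bash
mkdir -p pics
cat > h.py <<'E'
import numpy as np, cv2
from rig import arm, read_camera, get_calibration, order
def save(n,img): cv2.imwrite(f'pics/{n}.png',img[:,:,::-1])
def cam(n):
    c=get_calibration(n); K=np.array(c['camera_matrix']); R=cv2.Rodrigues(np.array(c['rvec'],float))[0]; t=np.array(c['tvec'],float).reshape(3); return K,R,t
def ray(n,u,v,z):
    K,R,t=cam(n); d=R.T@np.linalg.inv(K)@np.array([u,v,1.]); o=-R.T@t
    return o+d*(z-o[2])/d[2]
def proj(n,p):
    K,R,t=cam(n); q=K@(R@np.array(p,float)+t); return q[:2]/q[2]
E
python3 - <<'E'
from h import *
for n in('top','side'):
    save(n+'0',read_camera(n)); K,R,t=cam(n); print(n,K.tolist(),(-R.T@t).round(3),R.round(2).tolist())
print(arm.observe())
E
```

```text
top [[557.8716228389897, 0.0, 318.1515115463619], [0.0, 557.8716228389897, 241.82787429632248], [0.0, 0.0, 1.0]] [0.414 0.022 1.559] [[0.02, -1.0, 0.01], [-1.0, -0.02, -0.07], [0.07, -0.01, -1.0]]
side [[621.3550985379617, 0.0, 313.48996956970745], [0.0, 621.3550985379617, 245.2731377959397], [0.0, 0.0, 1.0]] [ 0.431 -1.053  1.402] [[1.0, -0.07, 0.0], [-0.06, -0.79, -0.62], [0.04, 0.62, -0.79]]
{'t': 0.1, 'joints': array([ 1.21521093e+00,  1.16445278e-01,  1.44223862e+00, -8.27366573e-06,
        1.58398034e+00, -3.77745401e-02]), 'qd': array([-0.00128366, -0.00206073, -0.00041456,  0.0015864 ,  0.00109648,
       -0.00043285]), 'tau': array([ 2.75873535e-03, -7.33668423e+01, -6.33786392e+01,  1.39033591e-04,
        5.24535877e-03,  2.42469264e-05]), 'position': array([0.2108565 , 0.64101778, 0.21750617]), 'tcp_rot': array([-3.14052152e+00, -3.22020001e-05,  2.82378168e+00]), 'force': array([-0.12547969, -0.22205772, -0.58747416]), 'wrist_torque': array([-0.05126639,  0.00280507, -0.00127511]), 'grip_width': 0.997615467116954}
```

View pics/top0.png

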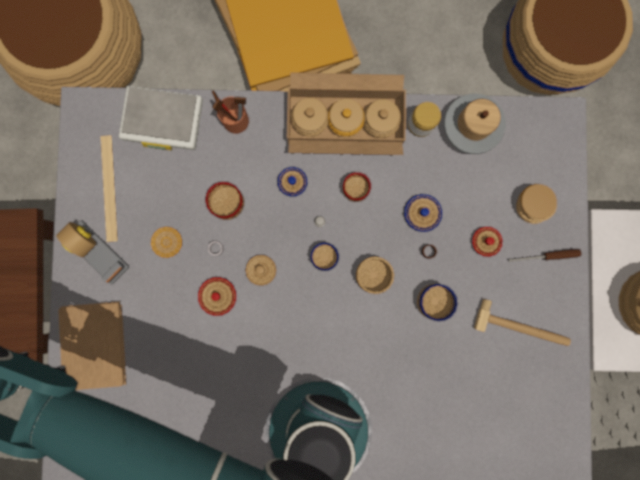

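View pics/side0.png

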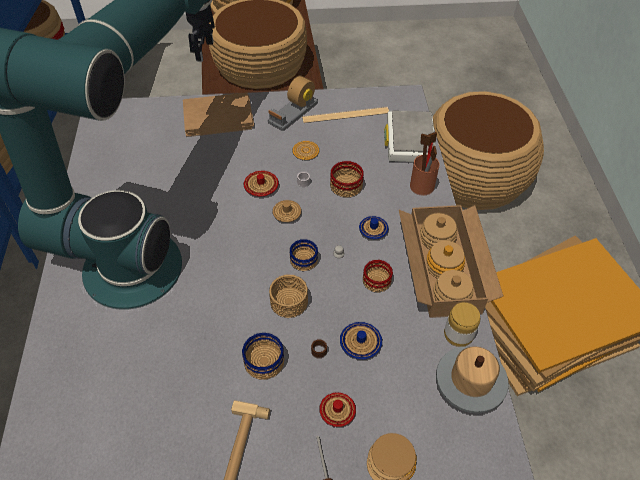

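The pictures show the dyed lids in the top view at about (216,296) red, (487,241) red, (423,212) blue and (292,181) blue. The baskets are at about (225,200) red, (355,186) red, (323,256) blue and (437,301) blue. The undyed basket is at (374,273) and the undyed lid at (261,270). Next I measure them.

```bash
cat > seg.py <<'E'
from h import *
def masks(img):
    hsv=cv2.cvtColor(img,cv2.COLOR_RGB2HSV); h,s,v=cv2.split(hsv)
    red=((h<7)|(h>168))&(s>130)&(v>50)
    blue=(h>105)&(h<135)&(s>110)&(v>30)
    return {'red':red.astype(np.uint8)*255,'blue':blue.astype(np.uint8)*255}
def blobs(n,img):
    out=[]
    for c,m in masks(img).items():
        k=cv2.morphologyEx(m,cv2.MORPH_CLOSE,cv2.getStructuringElement(cv2.MORPH_ELLIPSE,(5,5)))
        for ct in cv2.findContours(k,cv2.RETR_EXTERNAL,cv2.CHAIN_APPROX_NONE)[0]:
            x,y,w,hh=cv2.boundingRect(ct)
            if w<18 or hh<12 or w>60: continue
            hull=cv2.convexHull(ct); e=cv2.fitEllipse(ct)
            out.append((c,(x,y,w,hh),e,cv2.contourArea(hull)))
    return out
E
python3 - <<'E'
from seg import *
for n in('top','side'):
    img=read_camera(n)
    for c,b,e,a in blobs(n,img):
        print(n,c,b,np.round(e[0],1),np.round(e[1],1),round(e[2]), 'ray z=.015',ray(n,*e[0],.015).round(4)[:2],'z=.05',ray(n,*e[0],.05).round(4)[:2])
top=read_camera('top'); save('topz',cv2.resize(top[140:340,140:560],None,fx=1.9,fy=1.9,interpolation=cv2.INTER_CUBIC))
E
```

```text
top red (199, 278, 37, 37) [216.7 295.9] [36.4 36.9] 31 ray z=.015 [0.3615 0.287 ] z=.05 [0.3627 0.281 ]
top red (472, 227, 30, 29) [486.6 241.1] [28.  29.2] 113 ray z=.015 [ 0.5267 -0.4577] z=.05 [ 0.5241 -0.4468]
top red (215, 191, 28, 28) [223.7 199.8] [34.1 34.4] 72 ray z=.015 [0.6282 0.2757] z=.05 [0.6234 0.2699]
top red (206, 182, 32, 32) [224.2 200.3] [34.3 36.4] 128 ray z=.015 [0.6267 0.2743] z=.05 [0.6219 0.2686]
top red (343, 173, 27, 28) [356.  186.2] [26.5 27.2] 9 ray z=.015 [ 0.6735 -0.0921] z=.05 [ 0.6676 -0.0895]
side red (320, 393, 36, 34) [337.4 409.3] [33.3 35.5] 98 ray z=.015 [ 0.5304 -0.4615] z=.05 [ 0.5279 -0.4765]
side red (363, 260, 30, 29) [377.5 273.6] [27.7 28.8] 99 ray z=.015 [ 0.677 -0.08 ] z=.05 [ 0.6708 -0.1045]
side red (244, 171, 35, 26) [260.6 183.2] [24.7 34. ] 86 ray z=.015 [0.364  0.2845] z=.05 [0.3657 0.2507]
side red (331, 161, 32, 30) [346.5 175.2] [28.7 32.6] 91 ray z=.015 [0.6312 0.2997] z=.05 [0.6261 0.2655]
side blue (242, 333, 42, 41) [262.6 352.7] [39.8 40.7] 67 ray z=.015 [ 0.3582 -0.3003] z=.05 [ 0.3601 -0.3193]
side blue (340, 322, 42, 38) [360.6 340.2] [36.3 41.5] 101 ray z=.015 [ 0.6064 -0.2824] z=.05 [ 0.602  -0.3019]
side blue (290, 240, 28, 27) [303.3 252.7] [26.5 27.9] 89 ray z=.015 [0.4787 0.0065] z=.05 [ 0.4775 -0.0202]
side blue (359, 216, 30, 23) [373.3 227.3] [21.8 28.5] 97 ray z=.015 [0.6871 0.0847] z=.05 [0.6806 0.0559]
side blue (0, 164, 39, 105) [ 13.5 231.3] [ 32.5 125.7] 173 ray z=.015 [-0.3506  0.1432] z=.05 [-0.3309  0.113 ]
side blue (0, 0, 41, 31) [17.  12.7] [31.7 42.3] 71 ray z=.015 [-0.5931  1.2975] z=.05 [-0.5672  1.2382]
```

View pics/topz.png

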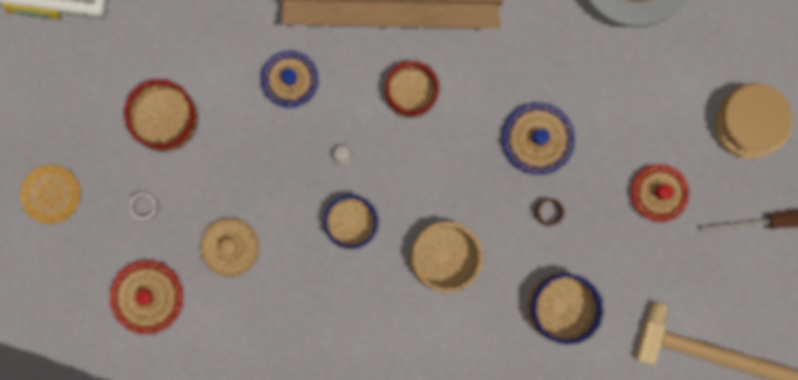

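Run:
```python
from seg import *
s=read_camera('side'); t=read_camera('top')
def cr(i,u,v): return cv2.resize(i[v-25:v+25,u-25:u+25],(200,200),interpolation=cv2.INTER_CUBIC)
r1=np.hstack([cr(s,*p) for p in((346,175),(377,274),(303,253),(263,353))])
r2=np.hstack([cr(t,*p) for p in((224,200),(355,186),(323,256),(437,301))])
save('z1',np.vstack([r1,r2]))
h=cv2.cvtColor(t,cv2.COLOR_RGB2HSV)
print(h[256,305:342].tolist())
```

```text
[[11, 15, 140], [8, 15, 135], [5, 13, 120], [0, 10, 98], [128, 13, 76], [124, 59, 73], [136, 66, 81], [5, 58, 114], [14, 97, 147], [17, 110, 162], [17, 112, 169], [17, 111, 170], [17, 110, 170], [17, 111, 167], [17, 113, 167], [17, 112, 168], [17, 113, 171], [17, 113, 172], [17, 111, 173], [17, 111, 172], [17, 113, 172], [17, 113, 172], [17, 111, 170], [17, 114, 166], [17, 114, 164], [17, 115, 164], [17, 116, 161], [17, 120, 147], [17, 121, 122], [16, 120, 100], [15, 107, 88], [2, 50, 71], [124, 78, 75], [121, 60, 93], [131, 18, 114], [175, 12, 132], [9, 13, 140]]
```

View pics/z1.png

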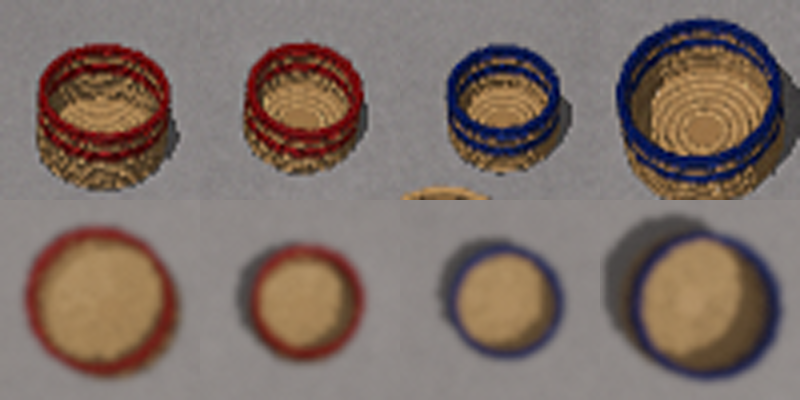

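```bash
cat >> seg.py <<'E'
from scipy.optimize import least_squares
def m2(n,img):
    f=img.astype(int); r,g,b=f[...,0],f[...,1],f[...,2]
    red=(r-g>35)&(r-g>2.2*(g-b)) ; blue=(b-r>8)&(b-g>5)
    return {'red':red.astype(np.uint8)*255,'blue':blue.astype(np.uint8)*255}
def fit(n,img,c,pix,z,half,upper=False,win=30):
    """circle fit on plane z to outer contour of colour c near pix; returns cx,cy,r"""
    m=m2(n,img)[c]; w=np.zeros_like(m); u,v=map(int,pix); w[v-win:v+win,u-win:u+win]=m[v-win:v+win,u-win:u+win]
    pts=np.argwhere(w)[:,::-1]
    hull=cv2.convexHull(cv2.morphologyEx(w,cv2.MORPH_OPEN,np.ones((2,2),np.uint8)).nonzero()[0].reshape(-1,1).astype(np.int32)) if 0 else None
    big=[k for k in cv2.findContours(w,cv2.RETR_EXTERNAL,cv2.CHAIN_APPROX_NONE)[0] if len(k)>=4]
    if not big: return None
    p=cv2.convexHull(np.vstack(big)).reshape(-1,2).astype(float)
    # densify hull
    q=np.vstack([np.linspace(p[i],p[(i+1)%len(p)],8)[:-1] for i in range(len(p))])
    if upper:
        mid=proj(n,ray(n,u,v,z))[1]; q=q[q[:,1]<=np.median(q[:,1])]
    W=np.array([ray(n,a,b,z)[:2] for a,b in q])
    f=lambda s:np.hypot(W[:,0]-s[0],W[:,1]-s[1])-s[2]
    s=least_squares(f,[*W.mean(0),half],loss='soft_l1',f_scale=.001)
    f2=lambda x:np.hypot(W[:,0]-x[0],W[:,1]-x[1])-half
    s2=least_squares(f2,s.x[:2],loss='soft_l1',f_scale=.001)
    return s.x.round(4),s2.x.round(4),round(float(np.sqrt(np.mean(s.fun**2))),4)
O={'lid_rl':('red',(216,296),(261,183),.0135,.054),'lid_rs':('red',(487,241),(337,409),.0135,.043),
'lid_bl':('blue',(423,212),(361,340),.0135,.054),'lid_bs':('blue',(292,181),(373,227),.0135,.043),
'b_rl':('red',(224,200),(346,175),.057,.05),'b_rs':('red',(355,186),(377,274),.045,.039),
'b_bl':('blue',(437,301),(263,353),.057,.05),'b_bs':('blue',(323,256),(303,253),.045,.039)}
E
python3 - <<'E'
from seg import *
t=read_camera('top'); s=read_camera('side')
save('m',np.dstack([m2('top',t)['red'],m2('top',t)['blue'],t[...,1]]))
for k,(c,pt,ps,z,r) in O.items():
    print(k,'top',fit('top',t,c,pt,z,r),'side',fit('side',s,c,ps,z,r,upper=k[0]=='b'))
# knobs
E
```

```text
lid_rl top (array([0.3613, 0.2875, 0.0534]), array([0.3613, 0.2875]), 0.0005) side (array([0.3641, 0.2878, 0.0538]), array([0.364 , 0.2878]), 0.001)
lid_rs top (array([ 0.5269, -0.4592,  0.0425]), array([ 0.5268, -0.4592]), 0.0004) side (array([ 0.5302, -0.4594,  0.0423]), array([ 0.5301, -0.4595]), 0.0005)
lid_bl top (array([ 0.6036, -0.28  ,  0.0541]), array([ 0.6036, -0.28  ]), 0.0005) side (array([ 0.6068, -0.2805,  0.0538]), array([ 0.6069, -0.2805]), 0.0006)
lid_bs top (array([0.6844, 0.0869, 0.0427]), array([0.6844, 0.0869]), 0.0004) side (array([0.6875, 0.0864, 0.0429]), array([0.6875, 0.0864]), 0.0007)
b_rl top (array([0.6225, 0.2692, 0.0501]), array([0.6225, 0.2692]), 0.001) side (array([0.6272, 0.2724, 0.0486]), array([0.627 , 0.2705]), 0.0006)
b_rs top (array([ 0.6693, -0.0907,  0.039 ]), array([ 0.6693, -0.0907]), 0.0007) side (array([ 0.6734, -0.0927,  0.0388]), array([ 0.6733, -0.0929]), 0.0008)
b_bl top (array([ 0.3569, -0.3146,  0.0498]), array([ 0.3568, -0.3146]), 0.0006) side (array([ 0.36  , -0.3155,  0.0497]), array([ 0.3599, -0.3159]), 0.0003)
b_bs top (array([ 0.4757, -0.0058,  0.0385]), array([ 0.4758, -0.0058]), 0.0005) side (array([ 0.4788, -0.0056,  0.038 ]), array([ 0.4787, -0.0068]), 0.0004)
```

View pics/m.png

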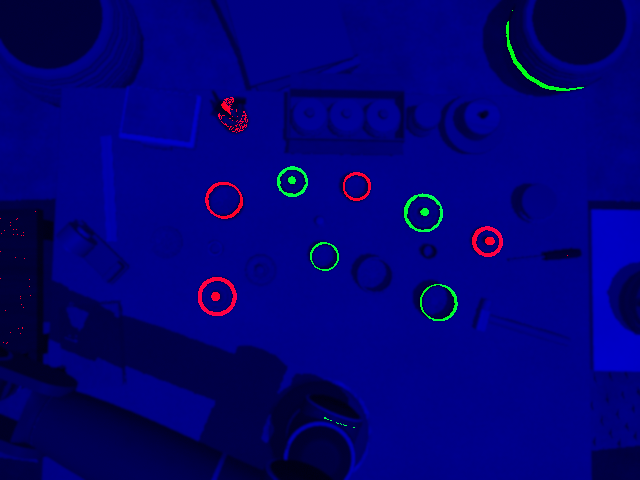

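Call:
{"name": "jog_arm", "arguments": {"deltas": [45, 0, 0, 0, 0, 0, -0.106, 45, 0, 0, 0, 0, 0, -0.106, 45, 0, 0, 0, 0, 0, -0.106, 45, -30, -40, 0, 0, 0, 0, 45, -30, -40, 0, 0, 0, 0], "force": 30}}

```text
t: 0.95
position: [0.2701, 0.5631, 0.2168]
tcp_rot: [-3.141, -0.001, -3.122]
force: [1.5, 1.0, 0.1]
grip_width: 0.529
```

```bash
cat > go.py <<'E'
import sys
from h import *
from scipy.spatial.transform import Rotation as Ro
def st(tgt=None):
    o=arm.observe(); R=Ro.from_euler('xyz',o['tcp_rot']).as_matrix()
    print('t',round(o['t'],2),'pos',(o['position']*1000).round(1),'rot',o['tcp_rot'].round(3),'w',round(o['grip_width'],3),'F',o['force'].round(1),'q',o['joints'].round(2))
    if tgt is not None:
        d=R.T@(np.array(tgt)-o['position'])*1000; print('tool delta',d.round(1))
        Rd=np.array([[-1,0,0],[0,1,0],[0,0,-1.]]); print('rotvec',Ro.from_matrix(R.T@Rd).as_rotvec().round(3))
if __name__=='__main__': st([float(x) for x in sys.argv[1:4]] if len(sys.argv)>3 else None)
E
python3 go.py .3627 .2877 .10
python3 -c "
from h import *
for n,u,v,z in (('top',374,273,.06),('top',261,270,.0135),('side',290,290,.06)): print(ray(n,u,v,z))"
```

```text
t 0.95 pos [270.1 563.1 216.8] rot [-3.141e+00 -1.000e-03 -3.122e+00] w 0.529 F [1.5 1.  0.1] q [ 1.08  0.01  1.56  0.    1.58 -0.51]
tool delta [ -87.4 -277.   116.9]
rotvec [-0.001 -0.001  0.019]
[ 0.43181991 -0.14042503  0.06      ]
[0.43493466 0.16726366 0.0135    ]
[ 0.43536512 -0.14724884  0.06      ]
```

Call:
{"name": "jog_arm", "arguments": {"deltas": [45, -12.5, -39.5, 5, 0, 0, 0.019, 45, -12.5, -39.5, 10, 0, 0, 0, 45, -12.5, -39.5, 20, 0, 0, 0, 45, -12.5, -39.5, 20, 0, 0, 0, 45, -12.5, -39.5, 20, 0, 0, 0, 45, -12.5, -39.5, 20, 0, 0, 0, 45, -12.5, -40, 22, 0, 0, 0, 45, 0, 0, 0, 0, 0, 0]}}

```text
t: 1.75
position: [0.3623, 0.2726, 0.0963]
tcp_rot: [3.139, 0.003, 3.139]
force: [-0.1, 0.4, -0.9]
grip_width: 0.529
```

```bash
python3 go.py .3627 .2877 .033
python3 - <<'E'
from h import *
t=read_camera('top');s=read_camera('side')
save('a1',np.hstack([cv2.resize(t[220:360,140:320],(400,311),interpolation=3),cv2.resize(s[80:220,170:350],(400,311),interpolation=3)]))
E
```

```text
t 1.75 pos [362.3 272.6  96.3] rot [3.139e+00 3.000e-03 3.139e+00] w 0.529 F [-0.1  0.4 -0.9] q [ 0.59 -0.33  2.05  0.    1.42 -0.98]
tool delta [-0.2 14.9 63.3]
rotvec [ 0.002  0.003 -0.003]
```

View pics/a1.png

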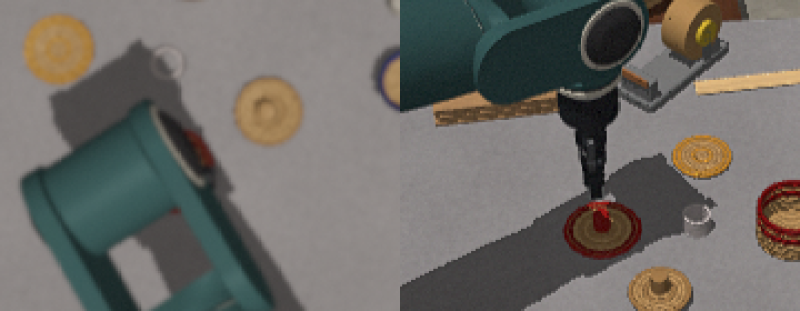

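The side view has the fingers just above the red knob, with x aligned. The measured y overshot by 15 mm, so I'll correct that and then descend.

Call:
{"name": "jog_arm", "arguments": {"deltas": [45, 0, 15, 0, 0, 0, 0, 45, 0, 0, 15, 0, 0, 0, 45, 0, 0, 0, 0, 0, 0]}}

```text
t: 2.15
position: [0.3627, 0.2954, 0.0851]
tcp_rot: [3.134, 0.007, -3.14]
force: [-0.9, -1.0, 0.3]
grip_width: 0.527
```

```bash
python3 go.py .3627 .2877 .033
```

```text
t 2.15 pos [362.7 295.4  85.1] rot [ 3.134  0.007 -3.14 ] w 0.527 F [-0.9 -1.   0.3] q [ 0.63 -0.29  2.04  0.    1.38 -0.94]
tool delta [ 0.3 -8.  52. ]
rotvec [0.007 0.007 0.001]
```

Call:
{"name": "jog_arm", "arguments": {"deltas": [45, 0, -8, 0, 0.007, 0.007, 0, 45, 0, 0, 0, 0, 0, 0, 45, 0, 0, 0, 0, 0, 0]}}

```text
t: 2.45
position: [0.3621, 0.288, 0.0849]
tcp_rot: [-3.141, -0.001, -3.137]
force: [0.2, 0.4, 0.1]
grip_width: 0.532
```

```bash
python3 go.py .3627 .2877 .033
```

```text
t 2.45 pos [362.1 288.   84.9] rot [-3.141e+00 -1.000e-03 -3.137e+00] w 0.532 F [0.2 0.4 0.1] q [ 0.62 -0.3   2.04 -0.    1.39 -0.96]
tool delta [-0.7 -0.3 51.9]
rotvec [-0.001 -0.001  0.004]
```

Settled. Going down gently to z≈35 mm.

Call:
{"name": "jog_arm", "arguments": {"deltas": [45, -0.5, 0, 12, 0, 0, 0, 45, 0, 0, 12, 0, 0, 0, 45, 0, 0, 12, 0, 0, 0, 45, 0, 0, 8, 0, 0, 0, 45, 0, 0, 4, 0, 0, 0, 45, 0, 0, 0, 0, 0, 0, 45, 0, 0, 0, 0, 0, 0]}}

```text
t: 3.15
position: [0.3622, 0.2874, 0.0317]
tcp_rot: [-3.14, -0.002, -3.138]
force: [-0.0, -0.7, 0.3]
grip_width: 0.525
```

```bash
python3 go.py .3627 .2877 .033
python3 - <<'E'
from h import *
s=read_camera('side')
save('a2',cv2.resize(s[130:220,200:320],(800,600),interpolation=3))
E
```

```text
t 3.15 pos [362.2 287.4  31.7] rot [-3.140e+00 -2.000e-03 -3.138e+00] w 0.525 F [-0.  -0.7  0.3] q [ 0.62 -0.24  2.09 -0.    1.29 -0.96]
tool delta [-0.5  0.3 -1.3]
rotvec [-0.002 -0.002  0.004]
```

View pics/a2.png

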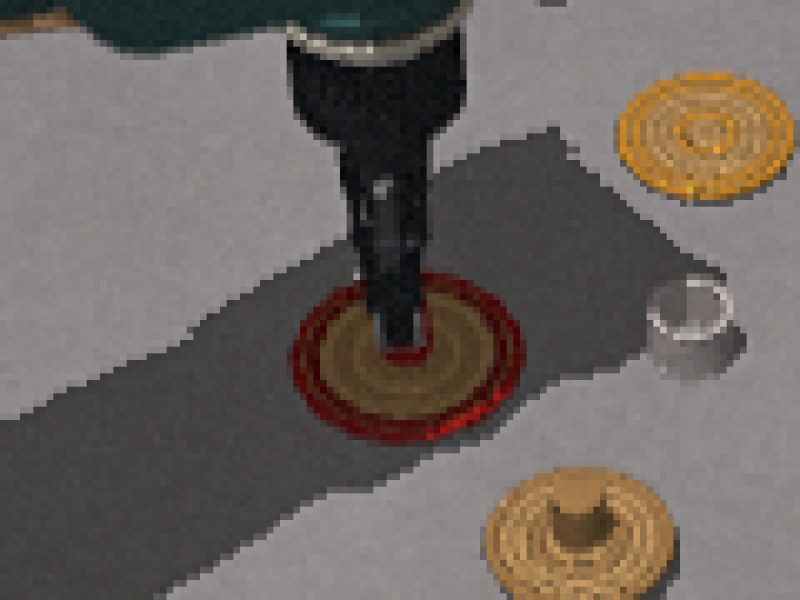

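Call:
{"name": "jog_arm", "arguments": {"deltas": [45, -2, 0, 0, 0, 0, 0, 30, 0, 0, 0, 0, 0, 0, 20, 0, 0, 0, 0, 0, 0, 15, 0, 0, 0, 0, 0, 0, 15, 0, 0, 0, 0, 0, 0, 15, 0, 0, 0, 0, 0, 0], "force": 30}}

```text
t: 3.8
position: [0.365, 0.2879, 0.0333]
tcp_rot: [-3.141, -0.0, -3.138]
force: [0.4, 0.4, 0.5]
grip_width: 0.177
```

```bash
python3 go.py .6247 .2702 .14
```

```text
t 3.8 pos [365.  287.9  33.3] rot [-3.141 -0.    -3.138] w 0.177 F [0.4 0.4 0.5] q [ 0.61 -0.24  2.09 -0.    1.29 -0.96]
tool delta [-259.6  -18.6 -106.8]
rotvec [-0.    -0.     0.004]
```

Run:
```python
from h import *
s=read_camera('side'); t=read_camera('top')
save('a3',np.hstack([cv2.resize(s[130:220,200:320],(400,300),interpolation=3),cv2.resize(t[230:350,140:300],(400,300),interpolation=3)]))
```

```text
(no output)
```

View pics/a3.png

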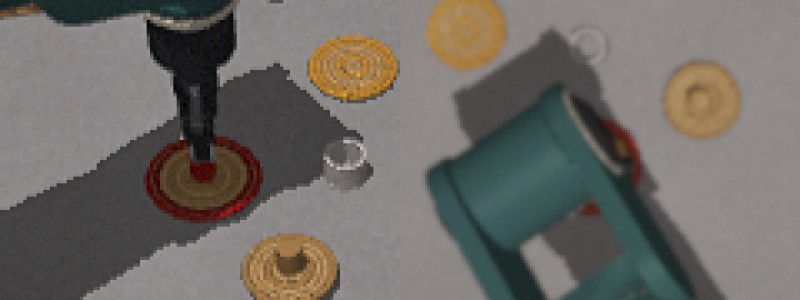

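Run:
```python
from h import *
def g(p): 
    u,v=proj('side',p); return round((u-200)*3.333),round((v-130)*3.333), round(u,1),round(v,1)
for z in (.017,.022,.033,.045): print(z,'ctr',g((.365,.288,z)),'near',g((.365,.276,z)))
s=read_camera('side'); save('a4',cv2.resize(s[150:200,235:290],(792,720),interpolation=0)[:600])
```

```text
0.017 ctr (203, 173, np.float64(260.8), np.float64(181.9)) near (203, 182, np.float64(260.9), np.float64(184.7))
0.022 ctr (202, 169, np.float64(260.7), np.float64(180.8)) near (203, 179, np.float64(260.8), np.float64(183.6))
0.033 ctr (202, 161, np.float64(260.5), np.float64(178.2)) near (202, 170, np.float64(260.5), np.float64(181.1))
0.045 ctr (201, 152, np.float64(260.2), np.float64(175.5)) near (201, 161, np.float64(260.3), np.float64(178.3))
```

View pics/a4.png

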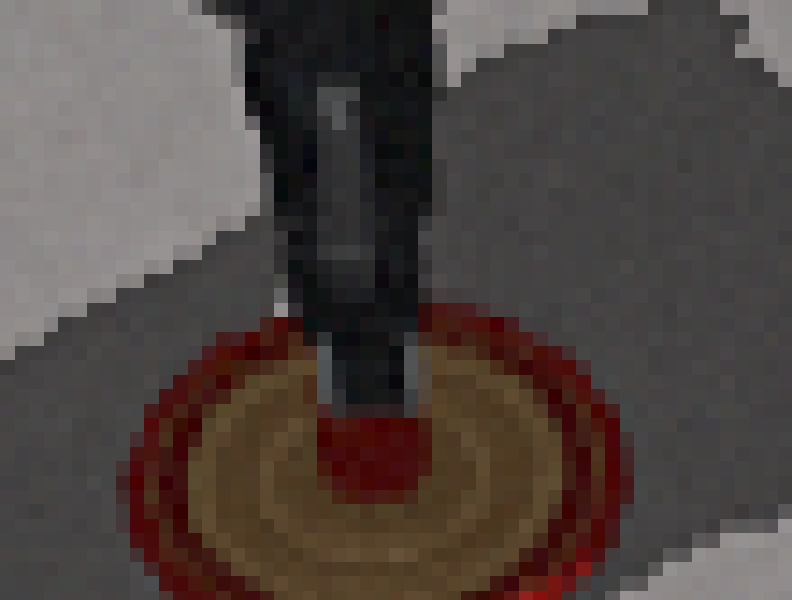

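Call:
{"name": "jog_arm", "arguments": {"deltas": [45, 0, 0, 0, 0, 0, 0, 45, 0, 0, 0, 0, 0, 0, 45, 0, 0, 0, 0, 0, 0, 45, 0, 0, 3, 0, 0, 0, 45, 0, 0, 0, 0, 0, 0]}}

```text
t: 4.45
position: [0.3649, 0.2878, 0.0299]
tcp_rot: [-3.141, -0.001, -3.138]
force: [-0.3, -0.3, 0.2]
grip_width: 0.528
```

```bash
python3 go.py .365 .288 .02;python3 - <<'E'
from h import *
s=read_camera('side'); save('a5',cv2.resize(s[150:200,235:290],(792,720),interpolation=0)[:600])
E
```

```text
t 4.45 pos [364.9 287.8  29.9] rot [-3.141e+00 -1.000e-03 -3.138e+00] w 0.528 F [-0.3 -0.3  0.2] q [ 0.61 -0.24  2.09 -0.    1.29 -0.96]
tool delta [-0.1  0.2  9.9]
rotvec [-0.    -0.001  0.004]
```

View pics/a5.png

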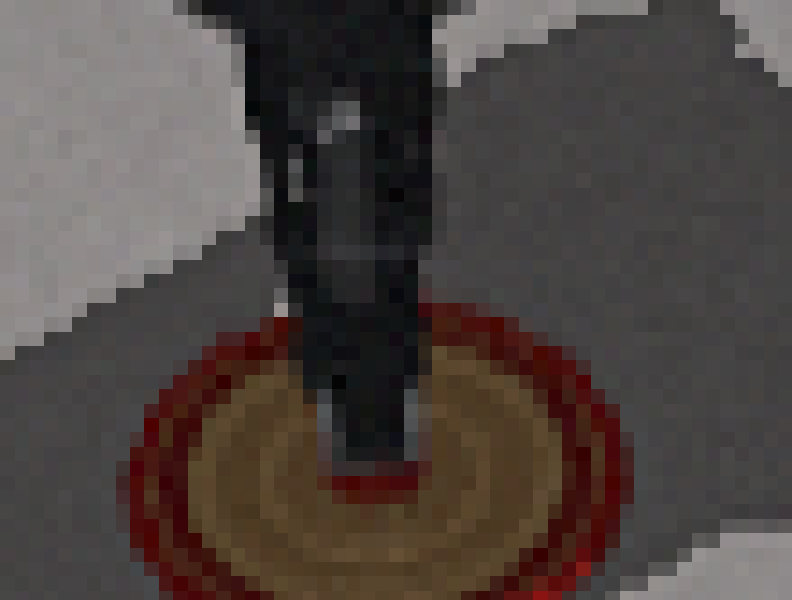

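Call:
{"name": "jog_arm", "arguments": {"deltas": [45, 0, 0, 4, 0, 0, 0, 45, 0, 0, 0, 0, 0, 0, 45, 0, 0, 4, 0, 0, 0, 45, 0, 0, 0, 0, 0, 0]}}

```text
t: 4.9
position: [0.365, 0.2879, 0.0213]
tcp_rot: [-3.141, -0.0, -3.138]
force: [-0.5, 0.4, 1.0]
grip_width: 0.525
```

```bash
python3 go.py .365 .288 .02;python3 - <<'E'
from h import *
s=read_camera('side'); save('a6',cv2.resize(s[150:200,235:290],(792,720),interpolation=0)[:600])
E
```

```text
t 4.9 pos [365.  287.9  21.3] rot [-3.141 -0.    -3.138] w 0.525 F [-0.5  0.4  1. ] q [ 0.61 -0.23  2.1  -0.    1.27 -0.96]
tool delta [-0.   0.1  1.3]
rotvec [-0.    -0.     0.004]
```

View pics/a6.png

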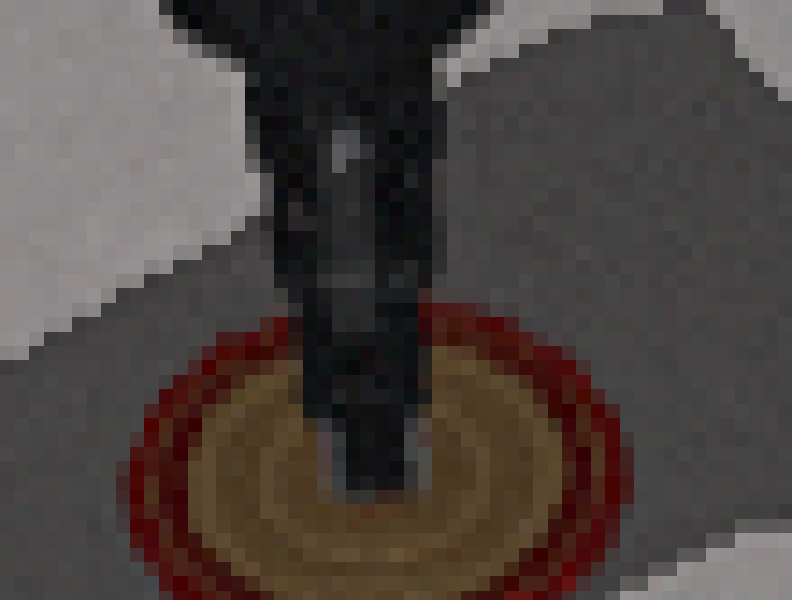

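Call:
{"name": "jog_arm", "arguments": {"deltas": [30, 0, 0, 0, 0, 0, 0, 30, 0, 0, 0, 0, 0, 0, 30, 0, 0, 0, 0, 0, 0]}}

```text
t: 5.25
position: [0.3652, 0.288, 0.0218]
tcp_rot: [-3.141, -0.0, -3.138]
force: [-0.4, 0.3, -0.0]
grip_width: 0.349
```

```bash
python3 go.py .365 .288 .02;python3 - <<'E'
from h import *
s=read_camera('side'); save('a7',cv2.resize(s[150:200,235:290],(792,720),interpolation=0)[:600])
E
```

```text
t 5.25 pos [365.2 288.   21.8] rot [-3.141 -0.    -3.138] w 0.349 F [-0.4  0.3 -0. ] q [ 0.61 -0.23  2.1  -0.    1.27 -0.96]
tool delta [ 0.2 -0.   1.8]
rotvec [-0.    -0.     0.004]
```

View pics/a7.png

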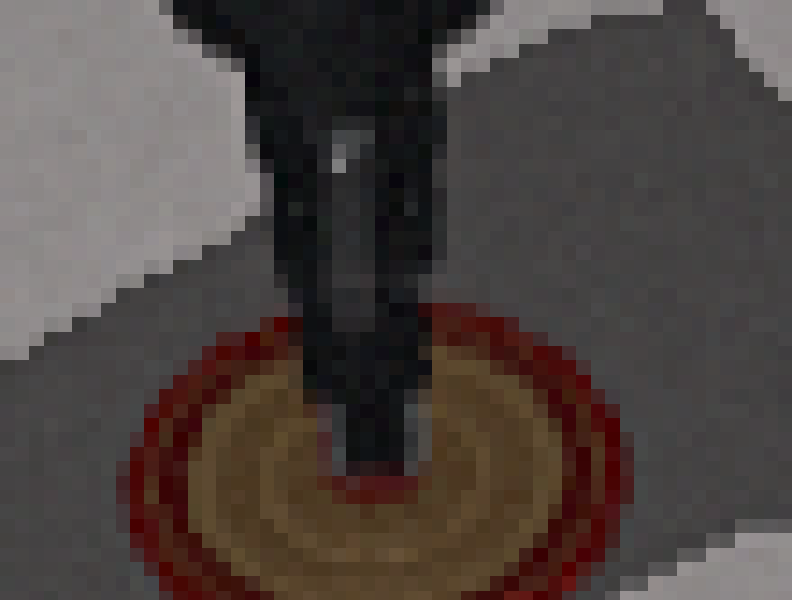

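Call:
{"name": "jog_arm", "arguments": {"deltas": [18, 0, 0, 0, 0, 0, 0, 18, 0, 0, 0, 0, 0, 0, 18, 0, 0, 0, 0, 0, 0], "force": 30}}

```text
t: 5.6
position: [0.3653, 0.2881, 0.022]
tcp_rot: [3.141, 0.0, -3.138]
force: [0.1, 0.3, -0.6]
grip_width: 0.254
```

```bash
python3 go.py .6247 .2702 .14
```

```text
t 5.6 pos [365.3 288.1  22. ] rot [ 3.141  0.    -3.138] w 0.254 F [ 0.1  0.3 -0.6] q [ 0.61 -0.23  2.1  -0.    1.27 -0.96]
tool delta [-259.3  -18.8 -117.9]
rotvec [0.    0.    0.004]
```

Call:
{"name": "jog_arm", "arguments": {"deltas": [15, 0, 0, -5, 0, 0, 0, 15, 0, 0, -10, 0, 0, 0, 15, 0, 0, -15, 0, 0, 0, 15, 0, 0, -20, 0, 0, 0, 15, 0, 0, -20, 0, 0, 0, 15, 0, 0, -20, 0, 0, 0, 15, 0, 0, -10, 0, 0, 0, 15, 0, 0, 0, 0, 0, 0]}}

```text
t: 6.4
position: [0.365, 0.2879, 0.13]
tcp_rot: [3.141, 0.001, -3.138]
force: [0.6, -0.8, -1.6]
grip_width: 0.257
```

```bash
python3 go.py .6247 .2702 .14;python3 - <<'E'
from h import *
s=read_camera('side'); save('a8',cv2.resize(s[80:230,180:380],(800,600),interpolation=3))
E
```

```text
t 6.4 pos [365.  287.9 130. ] rot [ 3.141e+00  1.000e-03 -3.138e+00] w 0.257 F [ 0.6 -0.8 -1.6] q [ 0.61 -0.32  1.99 -0.    1.47 -0.96]
tool delta [-259.6  -18.6   -9.7]
rotvec [0.001 0.001 0.004]
```

View pics/a8.png

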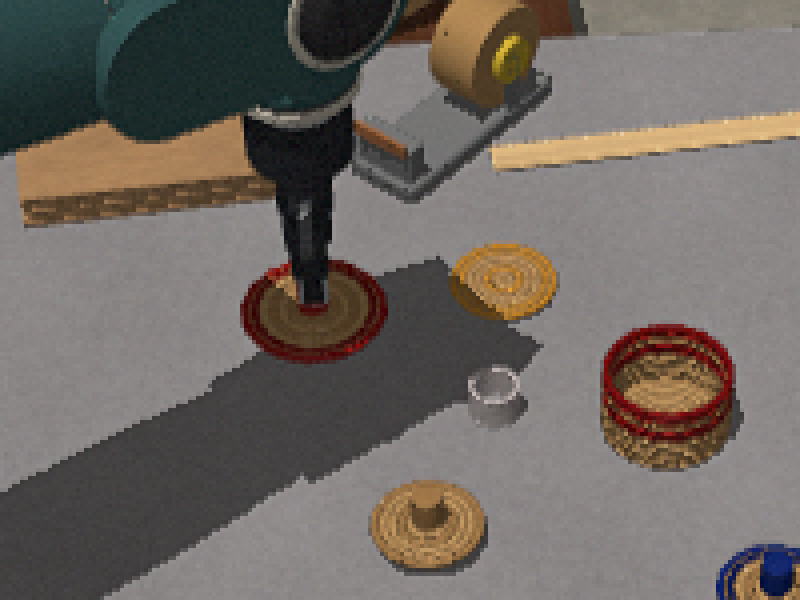

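Call:
{"name": "jog_arm", "arguments": {"deltas": [15, -10, -1, -3, 0, 0, 0, 15, -22, -2, -3, 0, 0, 0, 15, -32, -2, 0, 0, 0, 0, 15, -36, -3, 0, 0, 0, 0, 15, -36, -3, 0, 0, 0, 0, 15, -36, -3, 0, 0, 0, 0, 15, -32, -2, 0, 0, 0, 0, 15, -22, -1, 0, 0, 0, 0, 15, -12, 0, 0, 0, 0, 0, 15, -6, 0, 0, 0, 0, 0, 15, 0, 0, 0, 0, 0, 0, 15, 0, 0, 0, 0, 0, 0]}}

```text
t: 7.65
position: [0.62, 0.2672, 0.1219]
tcp_rot: [-3.136, -0.012, -3.137]
force: [-0.8, -0.3, -0.9]
grip_width: 0.264
```

```bash
python3 go.py .627 .2705 .10
```

```text
t 7.65 pos [620.  267.2 121.9] rot [-3.136 -0.012 -3.137] w 0.264 F [-0.8 -0.3 -0.9] q [ 0.37  0.17  1.54 -0.    1.45 -1.21]
tool delta [-7.2  3.4 21.8]
rotvec [-0.006 -0.012  0.005]
```

Call:
{"name": "jog_arm", "arguments": {"deltas": [15, -7, 3.4, 5, -0.006, -0.012, 0.005, 15, 0, 0, 0, 0, 0, 0, 15, 0, 0, 0, 0, 0, 0]}}

```text
t: 7.95
position: [0.626, 0.2716, 0.1171]
tcp_rot: [3.14, 0.002, -3.141]
force: [-0.8, -0.1, -1.0]
grip_width: 0.261
```

```bash
python3 go.py .627 .2705 .10;python3 - <<'E'
from h import *
s=read_camera('side');t=read_camera('top'); save('a9',np.hstack([cv2.resize(s[100:220,280:440],(400,300),interpolation=3),cv2.resize(t[140:260,140:300],(400,300),interpolation=3)]))
E
```

```text
t 7.95 pos [626.  271.6 117.1] rot [ 3.140e+00  2.000e-03 -3.141e+00] w 0.261 F [-0.8 -0.1 -1. ] q [ 0.37  0.17  1.54  0.    1.42 -1.2 ]
tool delta [-1.  -1.1 17.1]
rotvec [0.001 0.002 0.   ]
```

View pics/a9.png

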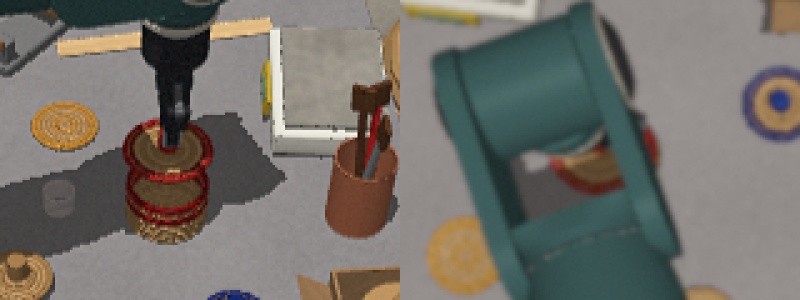

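Call:
{"name": "jog_arm", "arguments": {"deltas": [15, -1, -1, 10, 0, 0, 0, 15, 0, 0, 10, 0, 0, 0, 15, 0, 0, 10, 0, 0, 0, 15, 0, 0, 5, 0, 0, 0, 15, 0, 0, 2, 0, 0, 0, 15, 0, 0, 0, 0, 0, 0]}}

```text
t: 8.65
position: [0.6265, 0.2702, 0.0757]
tcp_rot: [3.141, 0.0, -3.141]
force: [-1.3, 0.7, -1.3]
grip_width: 0.262
```

```bash
python3 go.py .627 .2705 .072;python3 - <<'E'
from h import *
s=read_camera('side'); save('a10',cv2.resize(s[130:220,290:410],(800,600),interpolation=3))
E
```

```text
t 8.65 pos [626.5 270.2  75.7] rot [ 3.141  0.    -3.141] w 0.262 F [-1.3  0.7 -1.3] q [ 0.37  0.2   1.58  0.    1.36 -1.2 ]
tool delta [-0.5  0.3  3.7]
rotvec [0.001 0.    0.   ]
```

View pics/a10.png

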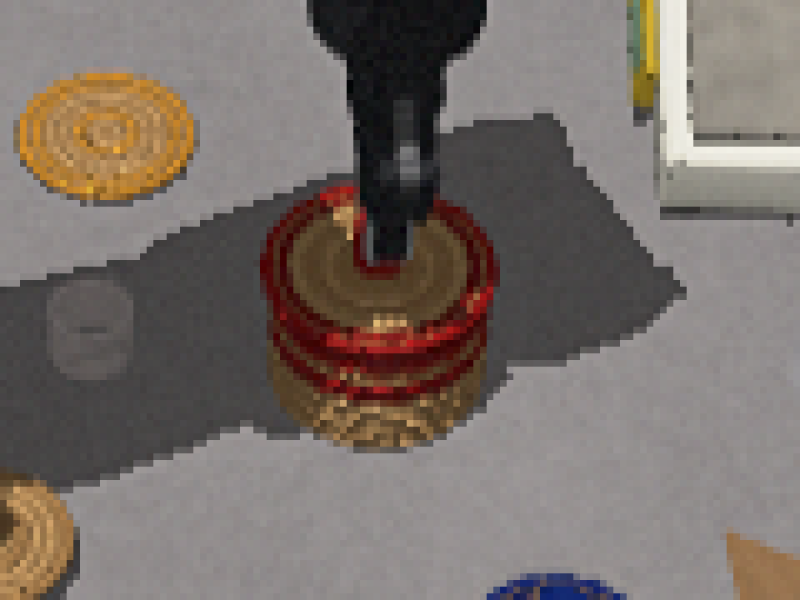

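The lid is about 3.7 mm above seating and centred on the basket: lid spans columns 262–497, basket about 268–490. I'll lower it in small steps while watching the force.

Call:
{"name": "jog_arm", "arguments": {"deltas": [15, 0, 0, 1.5, 0, 0, 0, 15, 0, 0, 1, 0, 0, 0, 15, 0, 0, 1, 0, 0, 0, 15, 0, 0, 0, 0, 0, 0]}}

```text
t: 9.1
position: [0.6271, 0.2705, 0.0734]
tcp_rot: [3.14, 0.002, -3.141]
force: [-0.1, -0.3, -0.5]
grip_width: 0.263
```

```bash
python3 go.py .627 .2705 .072
```

```text
t 9.1 pos [627.1 270.5  73.4] rot [ 3.140e+00  2.000e-03 -3.141e+00] w 0.263 F [-0.1 -0.3 -0.5] q [ 0.37  0.2   1.58  0.    1.35 -1.2 ]
tool delta [0.1 0.  1.4]
rotvec [0.002 0.002 0.   ]
```

Call:
{"name": "jog_arm", "arguments": {"deltas": [15, 0, 0, 1.5, 0, 0, 0, 15, 0, 0, 1, 0, 0, 0, 15, 0, 0, 0, 0, 0, 0]}}

```text
t: 9.4
position: [0.6274, 0.2706, 0.0722]
tcp_rot: [3.14, 0.003, -3.141]
force: [-1.4, -0.2, -1.0]
grip_width: 0.257
```

```bash
python3 go.py .627 .2705 .072
```

```text
t 9.4 pos [627.4 270.6  72.2] rot [ 3.140e+00  3.000e-03 -3.141e+00] w 0.257 F [-1.4 -0.2 -1. ] q [ 0.37  0.2   1.58  0.    1.35 -1.2 ]
tool delta [ 0.4 -0.1  0.2]
rotvec [0.002 0.003 0.   ]
```

Call:
{"name": "jog_arm", "arguments": {"deltas": [15, 0, 0, 1.5, 0, 0, 0, 15, 0, 0, 0, 0, 0, 0, 15, 0, 0, 0, 0, 0, 0]}}

```text
t: 9.7
position: [0.6278, 0.2708, 0.0722]
tcp_rot: [3.139, 0.005, -3.141]
force: [0.7, 0.9, -1.0]
grip_width: 0.256
```

```bash
python3 go.py .627 .2705 .072
```

```text
t 9.7 pos [627.8 270.8  72.2] rot [ 3.139  0.005 -3.141] w 0.256 F [ 0.7  0.9 -1. ] q [ 0.37  0.2   1.58  0.    1.35 -1.2 ]
tool delta [ 0.8 -0.3  0.2]
rotvec [0.003 0.005 0.001]
```

Call:
{"name": "jog_arm", "arguments": {"deltas": [15, 0.5, 0, 0.5, 0.003, 0.005, 0, 15, 0, 0, 0, 0, 0, 0, 24, 0, 0, 0, 0, 0, 0, 27, 0, 0, 0, 0, 0, 0, 38, 0, 0, 0, 0, 0, 0, 45, 0, 0, 0, 0, 0, 0]}}

```text
t: 10.3
position: [0.6272, 0.2708, 0.0711]
tcp_rot: [-3.141, -0.001, -3.141]
force: [-0.1, 0.3, 0.8]
grip_width: 0.526
```

```bash
python3 go.py .627 .2705 .2;python3 - <<'E'
from h import *
s=read_camera('side'); save('a11',cv2.resize(s[130:220,290:410],(800,600),interpolation=3))
E
```

```text
t 10.3 pos [627.2 270.8  71.1] rot [-3.141e+00 -1.000e-03 -3.141e+00] w 0.526 F [-0.1  0.3  0.8] q [ 0.37  0.21  1.58 -0.    1.35 -1.2 ]
tool delta [   0.4   -0.4 -128.9]
rotvec [-0.001 -0.001  0.001]
```

View pics/a11.png

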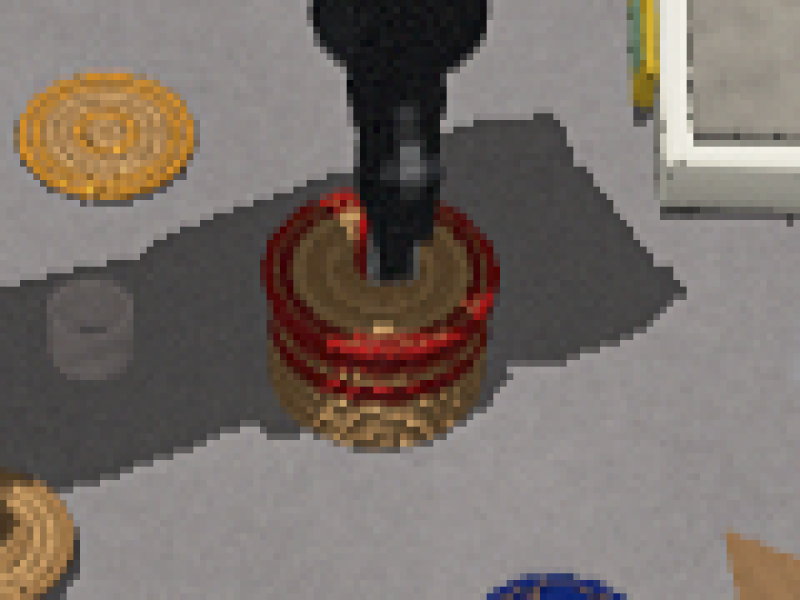

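Call:
{"name": "jog_arm", "arguments": {"deltas": [45, 0, 0, -10, 0, 0, 0, 45, 0, 0, -20, 0, 0, 0, 45, 0, 0, -25, 0, 0, 0, 45, -5, -15, -8, 0, 0, 0, 45, -10, -25, 0, 0, 0, 0, 45, -12, -35, 0, 0, 0, 0, 45, -12, -35, 0, 0, 0, 0, 45, -10, -33, 0, 0, 0, 0, 45, -7, -22, 0, 0, 0, 0, 45, -3, -12, 0, 0, 0, 0, 45, -2, -6, 0, 0, 0, 0, 45, 0, 0, 0, 0, 0, 0]}}

```text
t: 11.55
position: [0.6909, 0.0762, 0.1396]
tcp_rot: [-3.14, 0.0, -3.14]
force: [0.1, -0.4, -0.5]
grip_width: 0.527
```

```bash
python3 go.py .688 .0867 .12;python3 - <<'E'
from seg import *
s=read_camera('side');t=read_camera('top')
print('lid',fit('side',s,'red',(348,165),.0635,.054,upper=True))
save('a12',np.hstack([cv2.resize(s[100:220,280:440],(400,300),interpolation=3),cv2.resize(t[140:260,140:300],(400,300),interpolation=3)]))
E
```

```text
t 11.55 pos [690.9  76.2 139.6] rot [-3.14  0.   -3.14] w 0.527 F [ 0.1 -0.4 -0.5] q [ 0.07  0.19  1.49 -0.    1.46 -1.5 ]
tool delta [ 2.9 10.6 19.6]
rotvec [-0.001  0.     0.001]
lid (array([0.6267, 0.2744, 0.0528]), array([0.6267, 0.2729]), 0.0004)
```

View pics/a12.png

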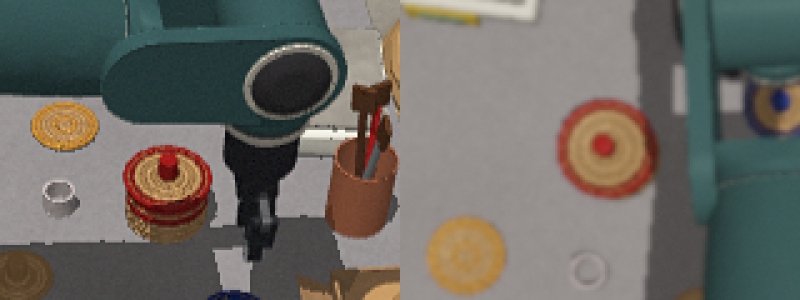

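The red large lid sits level and concentric on its basket. Next is the small blue lid.

Call:
{"name": "jog_arm", "arguments": {"deltas": [45, 3, 10.6, 10, 0, 0, 0, 45, 0, 0, 10, 0, 0, 0, 45, 0, 0, 0, 0, 0, 0, 45, 0, 0, 0, 0, 0, 0]}}

```text
t: 12.05
position: [0.6863, 0.0922, 0.1171]
tcp_rot: [-3.141, -0.001, -3.136]
force: [-0.5, -0.0, 0.5]
grip_width: 0.529
```

```bash
python3 go.py .688 .0867 .022;python3 - <<'E'
from h import *
s=read_camera('side'); save('b1',cv2.resize(s[170:260,313:433],(800,600),interpolation=3))
E
```

```text
t 12.05 pos [686.3  92.2 117.1] rot [-3.141e+00 -1.000e-03 -3.136e+00] w 0.529 F [-0.5 -0.   0.5] q [ 0.1   0.2   1.52 -0.    1.43 -1.48]
tool delta [-1.8 -5.4 95.1]
rotvec [-0.001 -0.001  0.006]
```

View pics/b1.png

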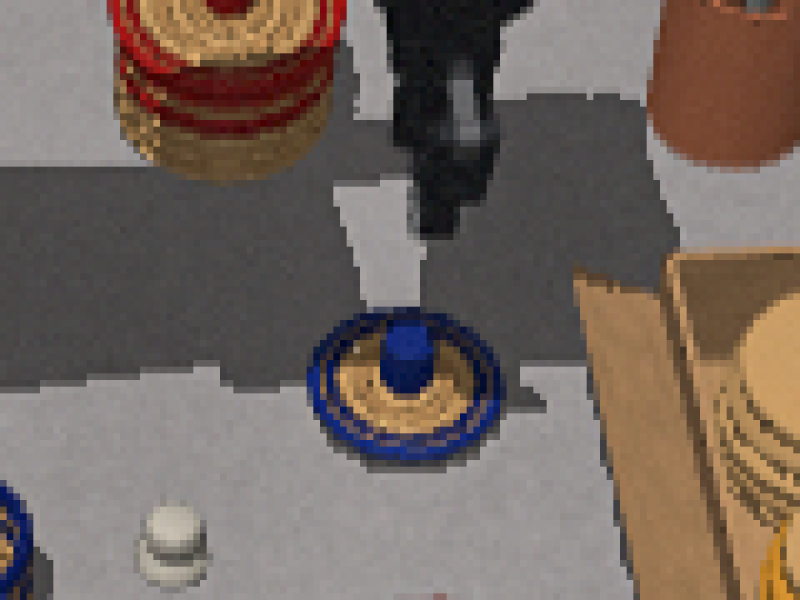

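Call:
{"name": "jog_arm", "arguments": {"deltas": [45, -1.8, -5.4, 5, 0, 0, 0.005, 45, 0, 0, 15, 0, 0, 0, 45, 0, 0, 15, 0, 0, 0, 45, 0, 0, 15, 0, 0, 0, 45, 0, 0, 5, 0, 0, 0, 45, 0, 0, 0, 0, 0, 0]}}

```text
t: 12.7
position: [0.6877, 0.0856, 0.0559]
tcp_rot: [-3.14, -0.003, 3.141]
force: [0.0, -0.5, 0.2]
grip_width: 0.523
```

```bash
python3 go.py .688 .0867 .022;python3 - <<'E'
from h import *
s=read_camera('side'); save('b2',cv2.resize(s[180:255,323:423],(800,600),interpolation=0))
E
```

```text
t 12.7 pos [687.7  85.6  55.9] rot [-3.140e+00 -3.000e-03  3.141e+00] w 0.523 F [ 0.  -0.5  0.2] q [ 0.09  0.24  1.57 -0.    1.34 -1.48]
tool delta [-0.4  1.2 33.9]
rotvec [-0.001 -0.003 -0.   ]
```

View pics/b2.png

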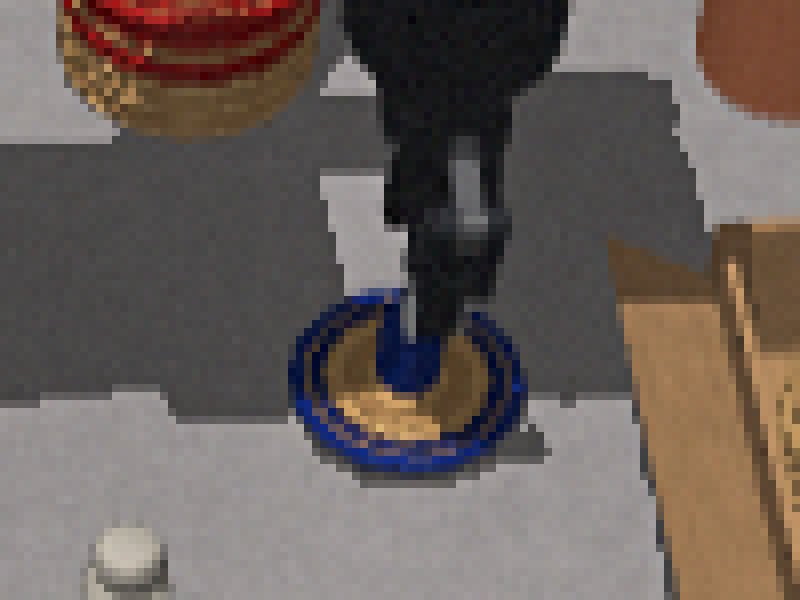

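Run:
```python
from h import *
def g(p): u,v=proj('side',p); return round((u-323)*8),round((v-180)*8)
for x in (.684,.688): print(x,'knobbase near',g((x,.0747,.017)),'tip near',[g((x,y,z)) for y,z in((.062,.05),(.062,.06),(.062,.07))])
```

```text
0.684 knobbase near (398, 397) tip near [(410, 365), (412, 347), (414, 328)]
0.688 knobbase near (409, 396) tip near [(421, 364), (423, 346), (425, 328)]
```

Call:
{"name": "jog_arm", "arguments": {"deltas": [45, 1.5, 1, 8, 0, 0, 0, 45, 0, 0, 10, 0, 0, 0, 45, 0, 0, 8, 0, 0, 0, 45, 0, 0, 4, 0, 0, 0, 45, 0, 0, 2, 0, 0, 0, 45, 0, 0, 0, 0, 0, 0]}}

```text
t: 13.35
position: [0.6867, 0.0868, 0.0226]
tcp_rot: [-3.141, -0.001, 3.142]
force: [0.7, -0.3, -0.4]
grip_width: 0.524
```

```bash
python3 go.py .686 .0867 .022;python3 - <<'E'
from h import *
s=read_camera('side'); save('b3',cv2.resize(s[180:255,323:423],(800,600),interpolation=0))
E
```

```text
t 13.35 pos [686.7  86.8  22.6] rot [-3.141e+00 -1.000e-03  3.142e+00] w 0.524 F [ 0.7 -0.3 -0.4] q [ 0.09  0.27  1.6  -0.    1.28 -1.48]
tool delta [ 0.7 -0.1  0.6]
rotvec [-0.001 -0.001 -0.   ]
```

View pics/b3.png

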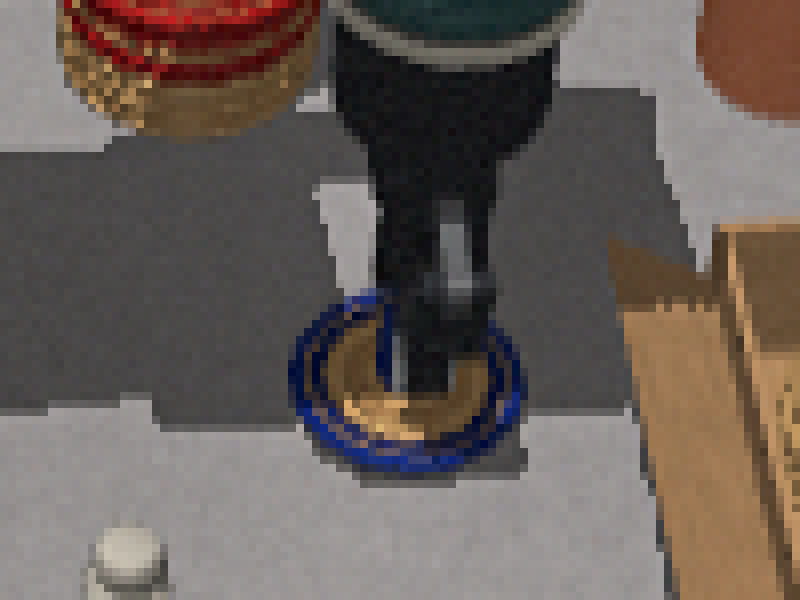

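The fingers straddle the blue knob, slightly to +x of it (pads at columns 390–455, knob 378–440). I'll shift 2 mm and grip.

Call:
{"name": "jog_arm", "arguments": {"deltas": [45, 2, 0, 0.5, 0, 0, 0, 30, 0, 0, 0, 0, 0, 0, 20, 0, 0, 0, 0, 0, 0, 15, 0, 0, 0, 0, 0, 0, 15, 0, 0, 0, 0, 0, 0, 15, 0, 0, 0, 0, 0, 0]}}

```text
t: 14.0
position: [0.6851, 0.0869, 0.0237]
tcp_rot: [-3.141, 0.001, 3.141]
force: [1.0, 0.6, 0.2]
grip_width: 0.26
```

```bash
python3 go.py .686 .0867 .022
```

```text
t 14.0 pos [685.1  86.9  23.7] rot [-3.141e+00  1.000e-03  3.141e+00] w 0.26 F [1.  0.6 0.2] q [ 0.09  0.26  1.6  -0.    1.28 -1.48]
tool delta [-0.9 -0.2  1.7]
rotvec [-0.001  0.001 -0.   ]
```

Call:
{"name": "jog_arm", "arguments": {"deltas": [15, 0, 0, -5, 0, 0, 0, 15, 0, 0, -15, 0, 0, 0, 15, 0, 0, -25, 0, 0, 0, 15, 5, -2, -25, 0, 0, 0, 15, 18, -8, -15, 0, 0, 0, 15, 30, -13, 0, 0, 0, 0, 15, 35, -16, 0, 0, 0, 0, 15, 35, -16, 0, 0, 0, 0, 15, 30, -13, 0, 0, 0, 0, 15, 20, -8, 0, 0, 0, 0, 15, 10, -4, 0, 0, 0, 0, 15, 4, -2, 0, 0, 0, 0]}}

```text
t: 15.2
position: [0.4935, 0.0028, 0.1244]
tcp_rot: [-3.141, 0.012, -3.141]
force: [-0.2, -0.0, -0.8]
grip_width: 0.258
```

Call:
{"name": "jog_arm", "arguments": {"deltas": [15, 0, 0, 0, 0, 0, 0, 15, 0, 0, 0, 0, 0, 0]}}

```text
t: 15.4
position: [0.4945, 0.0029, 0.1256]
tcp_rot: [-3.141, 0.014, -3.141]
force: [0.4, 0.1, -0.3]
grip_width: 0.259
```

```bash
python3 go.py .4764 -.0059 .0617
```

```text
t 15.4 pos [494.5   2.9 125.6] rot [-3.141  0.014 -3.141] w 0.259 F [ 0.4  0.1 -0.3] q [-0.05 -0.26  1.95 -0.    1.44 -1.62]
tool delta [19.  -8.7 63.6]
rotvec [-0.001  0.014  0.001]
```

Call:
{"name": "jog_arm", "arguments": {"deltas": [15, 10, -4.5, 10, 0, 0.014, 0, 15, 8, -4, 15, 0, 0, 0, 15, 0, 0, 5, 0, 0, 0, 15, 0, 0, 0, 0, 0, 0]}}

```text
t: 15.8
position: [0.4756, -0.0058, 0.0913]
tcp_rot: [-3.141, -0.004, -3.14]
force: [0.3, 0.2, -0.6]
grip_width: 0.26
```

```bash
python3 go.py .4764 -.0059 .0617
```

```text
t 15.8 pos [475.6  -5.8  91.3] rot [-3.141 -0.004 -3.14 ] w 0.26 F [ 0.3  0.2 -0.6] q [-0.07 -0.27  2.01 -0.    1.4  -1.64]
tool delta [-0.9 -0.1 29.6]
rotvec [-0.001 -0.004  0.002]
```

Call:
{"name": "jog_arm", "arguments": {"deltas": [15, -0.9, 0, 5, 0, -0.004, 0, 15, 0, 0, 8, 0, 0, 0, 15, 0, 0, 8, 0, 0, 0, 15, 0, 0, 3, 0, 0, 0, 15, 0, 0, 0, 0, 0, 0]}}

```text
t: 16.3
position: [0.4767, -0.0056, 0.0648]
tcp_rot: [-3.141, -0.0, -3.14]
force: [0.8, -0.8, -0.2]
grip_width: 0.258
```

```bash
python3 go.py .4764 -.0059 .0617;python3 - <<'E'
from h import *
s=read_camera('side'); save('b4',cv2.resize(s[205:280,253:353],(800,600),interpolation=0))
E
```

```text
t 16.3 pos [476.7  -5.6  64.8] rot [-3.141 -0.    -3.14 ] w 0.258 F [ 0.8 -0.8 -0.2] q [-0.06 -0.24  2.04 -0.    1.35 -1.64]
tool delta [ 0.3 -0.3  3.1]
rotvec [-0.001 -0.     0.002]
```

View pics/b4.png

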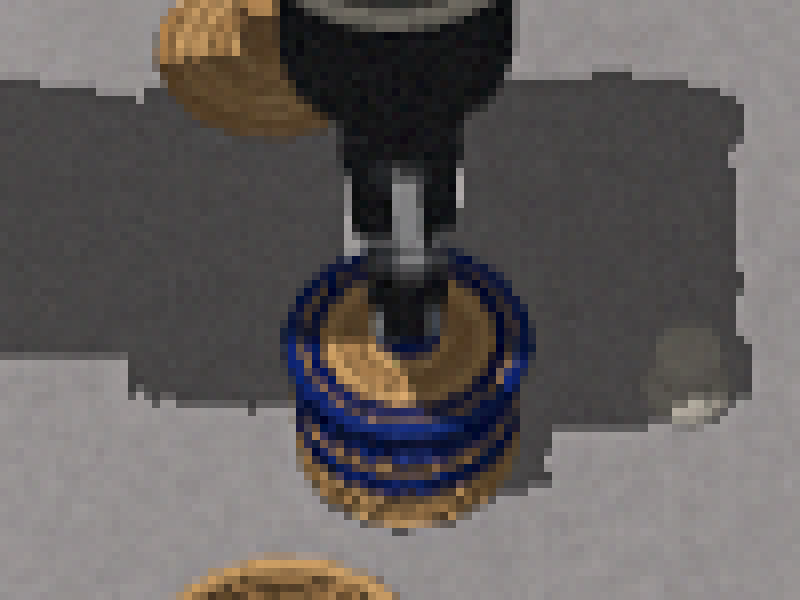

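The lid is centred on the small blue basket: lid columns 288–535, basket 297–520. Lowering the last 3 mm and releasing.

Call:
{"name": "jog_arm", "arguments": {"deltas": [15, 0.5, 0, 1.5, 0, 0, 0, 15, 0, 0, 1.5, 0, 0, 0, 15, 0, 0, 1.2, 0, 0, 0, 15, 0, 0, 0, 0, 0, 0]}}

```text
t: 16.75
position: [0.4768, -0.0057, 0.0615]
tcp_rot: [-3.141, 0.002, -3.14]
force: [-0.2, 0.4, 0.3]
grip_width: 0.26
```

```bash
python3 go.py .4764 -.0059 .0617
```

```text
t 16.75 pos [476.8  -5.7  61.5] rot [-3.141e+00  2.000e-03 -3.140e+00] w 0.26 F [-0.2  0.4  0.3] q [-0.07 -0.24  2.04 -0.    1.34 -1.64]
tool delta [ 0.4 -0.2 -0.2]
rotvec [-0.001  0.002  0.002]
```

Call:
{"name": "jog_arm", "arguments": {"deltas": [15, 0, 0, 0.7, 0, 0, 0, 15, 0, 0, 0, 0, 0, 0, 24, 0, 0, 0, 0, 0, 0, 30, 0, 0, 0, 0, 0, 0, 45, 0, 0, 0, 0, 0, 0, 45, 0, 0, -5, 0, 0, 0, 45, 0, 0, -20, 0, 0, 0, 45, 0, 0, -25, 0, 0, 0, 45, -3, -6, -10, 0, 0, 0, 45, -10, -20, 0, 0, 0, 0, 45, -15, -33, 0, 0, 0, 0, 45, -18, -38, 0, 0, 0, 0]}}

```text
t: 17.95
position: [0.5239, -0.1032, 0.1246]
tcp_rot: [-3.141, 0.004, -3.134]
force: [0.1, -0.3, 0.5]
grip_width: 0.53
```

Call:
{"name": "jog_arm", "arguments": {"deltas": [45, -18, -38, 0, 0, 0, 0, 45, -18, -38, 0, 0, 0, 0, 45, -16, -35, 0, 0, 0, 0, 45, -12, -25, 0, 0, 0, 0, 45, -6, -14, 0, 0, 0, 0, 45, -3, -6, 0, 0, 0, 0, 45, 0, 0, 0, 0, 0, 0, 45, 0, 0, 0, 0, 0, 0]}}

```text
t: 18.75
position: [0.6003, -0.271, 0.1213]
tcp_rot: [3.141, 0.001, -3.138]
force: [0.2, 0.8, -1.1]
grip_width: 0.527
```

```bash
python3 go.py .6055 -.2803 .0225
python3 - <<'E'
from seg import *
s=read_camera('side');t=read_camera('top')
print('lid',fit('side',s,'blue',(303,245),.0515,.043,upper=True), fit('top',t,'blue',(323,256),.0515,.043))
save('b5',np.hstack([cv2.resize(s[190:280,243:363],(400,300),interpolation=3),cv2.resize(t[140:350,180:460],(400,300),interpolation=3)]))
E
```

```text
t 18.75 pos [ 600.3 -271.   121.3] rot [ 3.141e+00  1.000e-03 -3.138e+00] w 0.527 F [ 0.2  0.8 -1.1] q [-0.46  0.12  1.59  0.    1.43 -2.04]
tool delta [-5.  -9.3 98.8]
rotvec [0.    0.001 0.004]
lid (array([ 0.4738, -0.0157,  0.04  ]), array([ 0.4773, -0.0144]), 0.0097) (array([ 0.4768, -0.0038,  0.0435]), array([ 0.4768, -0.0037]), 0.0007)
```

View pics/b5.png

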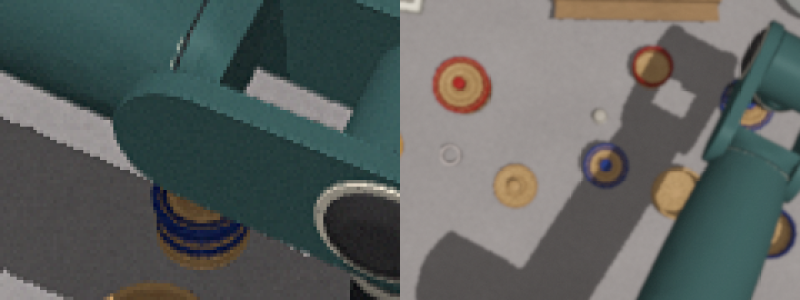

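The small blue lid is on its basket: the top view puts it within about 2 mm of centre. Continuing to the large blue lid.

Call:
{"name": "jog_arm", "arguments": {"deltas": [45, -5, -9, 10, 0, 0, 0.004, 45, 0, 0, 15, 0, 0, 0, 45, 0, 0, 15, 0, 0, 0, 45, 0, 0, 15, 0, 0, 0, 45, 0, 0, 5, 0, 0, 0, 45, 0, 0, 0, 0, 0, 0]}}

```text
t: 19.45
position: [0.6051, -0.2782, 0.055]
tcp_rot: [3.141, 0.0, -3.139]
force: [-0.6, 0.0, 0.3]
grip_width: 0.526
```

```bash
python3 go.py .6055 -.2803 .0225;python3 - <<'E'
from h import *
s=read_camera('side'); save('c1',cv2.resize(s[290:365,313:413],(800,600),interpolation=0))
E
```

```text
t 19.45 pos [ 605.1 -278.2   55. ] rot [ 3.141  0.    -3.139] w 0.526 F [-0.6  0.   0.3] q [-0.47  0.18  1.64  0.    1.32 -2.04]
tool delta [-0.4 -2.2 32.5]
rotvec [0.001 0.    0.002]
```

View pics/c1.png

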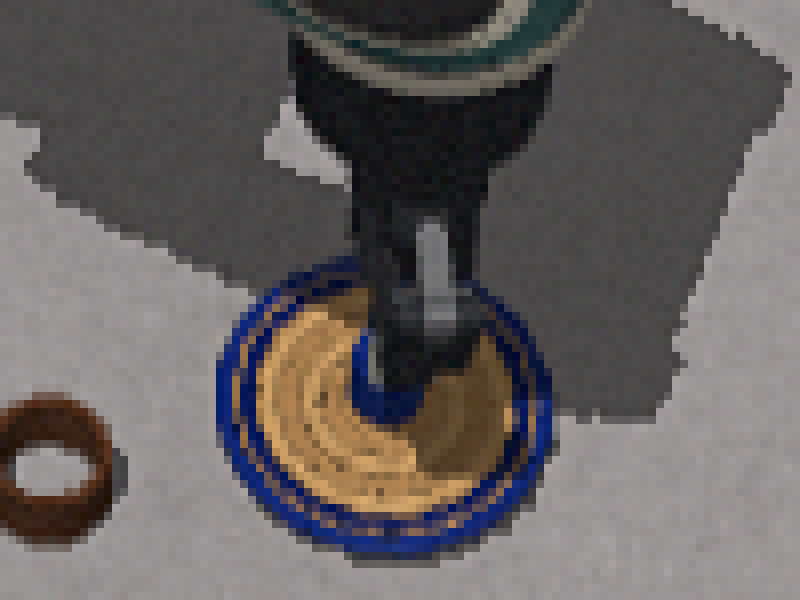

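Call:
{"name": "jog_arm", "arguments": {"deltas": [45, 2, -2, 8, 0, 0, 0, 45, 0, 0, 10, 0, 0, 0, 45, 0, 0, 8, 0, 0, 0, 45, 0, 0, 3, 0, 0, 0, 45, 0, 0, 1.5, 0, 0, 0, 45, 0, 0, 0, 0, 0, 0]}}

```text
t: 20.1
position: [0.6036, -0.2807, 0.0235]
tcp_rot: [-3.142, 0.002, -3.14]
force: [0.2, -0.6, 0.3]
grip_width: 0.531
```

```bash
python3 go.py .6035 -.2803 .0225;python3 - <<'E'
from h import *
s=read_camera('side'); save('c2',cv2.resize(s[290:365,313:413],(800,600),interpolation=0))
E
```

```text
t 20.1 pos [ 603.6 -280.7   23.5] rot [-3.142e+00  2.000e-03 -3.140e+00] w 0.531 F [ 0.2 -0.6  0.3] q [-0.47  0.21  1.66  0.    1.27 -2.05]
tool delta [0.1 0.4 1. ]
rotvec [-0.     0.002  0.002]
```

View pics/c2.png

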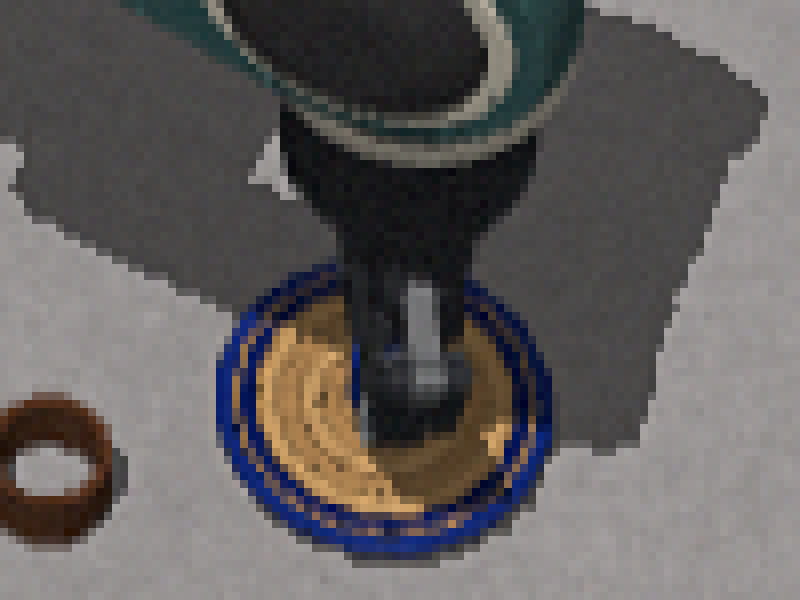

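The fingers straddle the knob and are nearly centred on it. Closing.

Call:
{"name": "jog_arm", "arguments": {"deltas": [45, 0.5, 0, 0.7, 0, 0, 0, 30, 0, 0, 0, 0, 0, 0, 20, 0, 0, 0, 0, 0, 0, 15, 0, 0, 0, 0, 0, 0, 15, 0, 0, 0, 0, 0, 0, 15, 0, 0, 0, 0, 0, 0]}}

```text
t: 20.75
position: [0.6036, -0.2809, 0.0241]
tcp_rot: [-3.141, 0.004, -3.139]
force: [-0.6, 0.2, -0.4]
grip_width: 0.259
```

```bash
python3 go.py .6035 -.2803 .0225
```

```text
t 20.75 pos [ 603.6 -280.9   24.1] rot [-3.141  0.004 -3.139] w 0.259 F [-0.6  0.2 -0.4] q [-0.47  0.21  1.66  0.    1.27 -2.05]
tool delta [0.1 0.6 1.6]
rotvec [-0.001  0.004  0.002]
```

Call:
{"name": "jog_arm", "arguments": {"deltas": [15, 0, 0, -5, 0, 0, 0, 15, 0, 0, -15, 0, 0, 0, 15, 0, 0, -25, 0, 0, 0, 15, 5, 0, -25, 0, 0, 0, 15, 18, -2, -18, 0, 0, 0, 15, 30, -5, 0, 0, 0, 0, 15, 38, -6, 0, 0, 0, 0, 15, 40, -6, 0, 0, 0, 0, 15, 38, -6, 0, 0, 0, 0, 15, 32, -5, 0, 0, 0, 0, 15, 22, -3, 0, 0, 0, 0, 15, 12, -1, 0, 0, 0, 0]}}

```text
t: 21.95
position: [0.3624, -0.3164, 0.1277]
tcp_rot: [-3.134, 0.012, -3.137]
force: [-0.4, -0.1, -0.1]
grip_width: 0.262
```

Call:
{"name": "jog_arm", "arguments": {"deltas": [15, 4, 0, 0, 0, 0, 0, 15, 0, 0, 0, 0, 0, 0, 15, 0, 0, 0, 0, 0, 0]}}

```text
t: 22.25
position: [0.3586, -0.3168, 0.1299]
tcp_rot: [-3.132, 0.015, -3.138]
force: [0.4, -0.7, -0.1]
grip_width: 0.262
```

```bash
python3 go.py .3568 -.3159 .0741
```

```text
t 22.25 pos [ 358.6 -316.8  129.9] rot [-3.132  0.015 -3.138] w 0.262 F [ 0.4 -0.7 -0.1] q [-0.78 -0.3   1.97  0.    1.45 -2.35]
tool delta [ 2.6  1.5 55.8]
rotvec [-0.01   0.015  0.004]
```

Call:
{"name": "jog_arm", "arguments": {"deltas": [15, 1.8, 1, 8, -0.01, 0.015, 0.004, 15, 0, 0, 12, 0, 0, 0, 15, 0, 0, 8, 0, 0, 0, 15, 0, 0, 0, 0, 0, 0]}}

```text
t: 22.65
position: [0.3583, -0.315, 0.0981]
tcp_rot: [3.139, -0.004, -3.14]
force: [-0.0, -0.6, -0.3]
grip_width: 0.257
```

```bash
python3 go.py .3568 -.3159 .0741
```

```text
t 22.65 pos [ 358.3 -315.    98.1] rot [ 3.139 -0.004 -3.14 ] w 0.257 F [-0.  -0.6 -0.3] q [-0.77 -0.27  2.   -0.    1.41 -2.35]
tool delta [ 1.4 -1.  24. ]
rotvec [ 0.003 -0.004  0.002]
```

Call:
{"name": "jog_arm", "arguments": {"deltas": [15, 1.3, -0.8, 5, 0.003, -0.004, 0, 15, 0, 0, 8, 0, 0, 0, 15, 0, 0, 6, 0, 0, 0, 15, 0, 0, 0, 0, 0, 0]}}

```text
t: 23.05
position: [0.3568, -0.3156, 0.0768]
tcp_rot: [3.141, 0.0, -3.14]
force: [-0.4, 1.1, -0.1]
grip_width: 0.258
```

```bash
python3 go.py .3568 -.3159 .0741;python3 - <<'E'
from h import *
s=read_camera('side'); save('c3',cv2.resize(s[310:385,213:313],(800,600),interpolation=0))
E
```

```text
t 23.05 pos [ 356.8 -315.6   76.8] rot [ 3.141  0.    -3.14 ] w 0.258 F [-0.4  1.1 -0.1] q [-0.78 -0.26  2.03  0.    1.37 -2.35]
tool delta [ 0.  -0.3  2.7]
rotvec [0.001 0.    0.002]
```

View pics/c3.png

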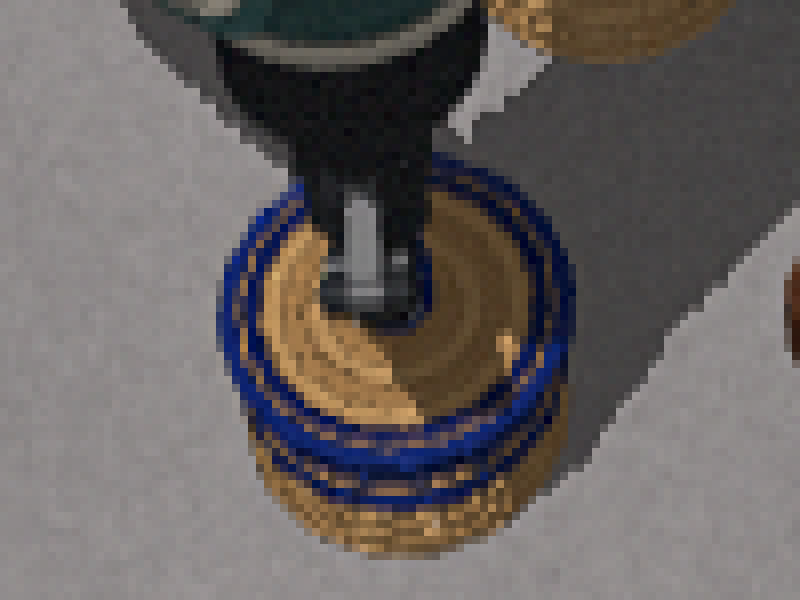

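Call:
{"name": "jog_arm", "arguments": {"deltas": [15, 0, 0, 1.5, 0, 0, 0, 15, 0, 0, 1.2, 0, 0, 0, 15, 0, 0, 1, 0, 0, 0, 15, 0, 0, 0, 0, 0, 0]}}

```text
t: 23.5
position: [0.3572, -0.3161, 0.0742]
tcp_rot: [-3.141, 0.001, -3.14]
force: [0.5, -1.5, -0.7]
grip_width: 0.258
```

```bash
python3 go.py .3568 -.3159 .0741
```

```text
t 23.5 pos [ 357.2 -316.1   74.2] rot [-3.141e+00  1.000e-03 -3.140e+00] w 0.258 F [ 0.5 -1.5 -0.7] q [-0.78 -0.25  2.03  0.    1.36 -2.35]
tool delta [0.4 0.2 0.1]
rotvec [-0.001  0.001  0.002]
```

Call:
{"name": "jog_arm", "arguments": {"deltas": [15, 0, 0, 0.8, 0, 0, 0, 15, 0, 0, 0, 0, 0, 0, 24, 0, 0, 0, 0, 0, 0, 30, 0, 0, 0, 0, 0, 0, 45, 0, 0, 0, 0, 0, 0, 45, 0, 0, -5, 0, 0, 0, 45, 0, 0, -20, 0, 0, 0, 45, 0, 0, -25, 0, 0, 0, 45, -5, -4, -5, 0, 0, 0, 45, -15, -12, 0, 0, 0, 0, 45, -26, -22, 0, 0, 0, 0, 45, -32, -27, 0, 0, 0, 0]}}

```text
t: 24.7
position: [0.4365, -0.3818, 0.133]
tcp_rot: [-3.138, 0.004, -3.14]
force: [-0.5, 0.5, 0.5]
grip_width: 0.525
```

Call:
{"name": "jog_arm", "arguments": {"deltas": [45, -32, -27, 0, 0, 0, 0, 45, -26, -23, 0, 0, 0, 0, 45, -17, -14, 0, 0, 0, 0, 45, -9, -7, 0, 0, 0, 0, 45, -4, -3, 0, 0, 0, 0, 45, 0, 0, 0, 0, 0, 0, 45, 0, 0, 0, 0, 0, 0]}}

```text
t: 25.4
position: [0.5313, -0.461, 0.127]
tcp_rot: [-3.142, 0.001, -3.14]
force: [0.0, 0.1, 0.7]
grip_width: 0.527
```

```bash
python3 go.py .5285 -.4593 .0225;python3 - <<'E'
from seg import *
s=read_camera('side');t=read_camera('top')
print('lid',fit('side',s,'blue',(263,345),.0635,.054,upper=True), fit('top',t,'blue',(437,301),.0635,.054))
save('c4',np.hstack([cv2.resize(s[280:430,213:413],(400,300),interpolation=3),cv2.resize(t[140:350,280:560],(400,300),interpolation=3)]))
E
```

```text
t 25.4 pos [ 531.3 -461.   127. ] rot [-3.142e+00  1.000e-03 -3.140e+00] w 0.527 F [0.  0.1 0.7] q [-0.75  0.21  1.48  0.    1.45 -2.32]
tool delta [  2.8   1.7 104.5]
rotvec [-0.     0.001  0.002]
lid (array([ 0.3605, -0.3156,  0.0534]), array([ 0.3606, -0.3163]), 0.0006) (array([ 0.3587, -0.3143,  0.0531]), array([ 0.3579, -0.3152]), 0.0098)
```

View pics/c4.png

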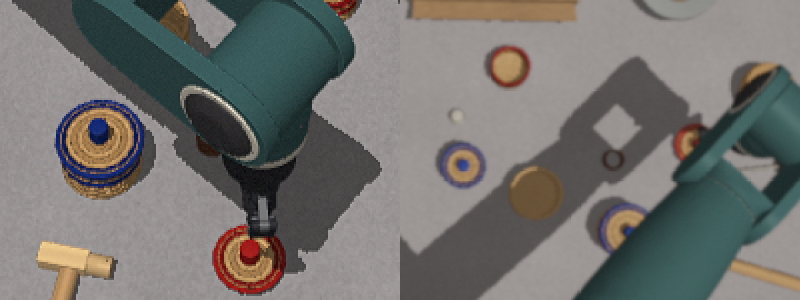

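The large blue lid is seated, within 1 mm of centre in the side view. Last is the small red lid.

Call:
{"name": "jog_arm", "arguments": {"deltas": [45, 2.5, 1.5, 10, 0, 0, 0.002, 45, 0, 0, 15, 0, 0, 0, 45, 0, 0, 20, 0, 0, 0, 45, 0, 0, 15, 0, 0, 0, 45, 0, 0, 5, 0, 0, 0, 45, 0, 0, 0, 0, 0, 0]}}

```text
t: 26.1
position: [0.5269, -0.458, 0.0571]
tcp_rot: [-3.141, 0.001, 3.141]
force: [0.3, 0.0, 0.4]
grip_width: 0.527
```

```bash
python3 go.py .5285 -.4593 .0225;python3 - <<'E'
from h import *
s=read_camera('side'); save('d1',cv2.resize(s[360:435,288:388],(800,600),interpolation=0))
E
```

```text
t 26.1 pos [ 526.9 -458.    57.1] rot [-3.141e+00  1.000e-03  3.141e+00] w 0.527 F [0.3 0.  0.4] q [-0.75  0.25  1.56  0.    1.34 -2.32]
tool delta [-1.6 -1.3 34.6]
rotvec [-0.     0.001 -0.001]
```

View pics/d1.png

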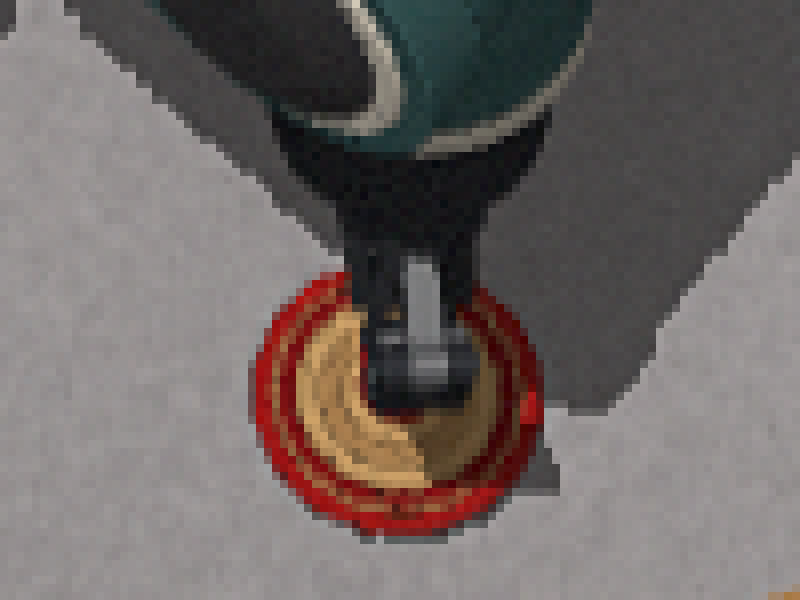

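Call:
{"name": "jog_arm", "arguments": {"deltas": [45, 0.5, -1.3, 8, 0, 0, 0, 45, 0, 0, 10, 0, 0, 0, 45, 0, 0, 9, 0, 0, 0, 45, 0, 0, 4, 0, 0, 0, 45, 0, 0, 2, 0, 0, 0, 45, 0, 0, 0, 0, 0, 0]}}

```text
t: 26.75
position: [0.5271, -0.4602, 0.0233]
tcp_rot: [-3.139, 0.003, 3.141]
force: [0.7, -0.2, 0.8]
grip_width: 0.526
```

```bash
python3 go.py .5265 -.4593 .0225;python3 - <<'E'
from h import *
s=read_camera('side'); save('d2',cv2.resize(s[360:435,288:388],(800,600),interpolation=0))
E
```

```text
t 26.75 pos [ 527.1 -460.2   23.3] rot [-3.139e+00  3.000e-03  3.141e+00] w 0.526 F [ 0.7 -0.2  0.8] q [-0.75  0.28  1.58  0.    1.28 -2.32]
tool delta [0.6 0.9 0.8]
rotvec [-0.002  0.003 -0.001]
```

View pics/d2.png

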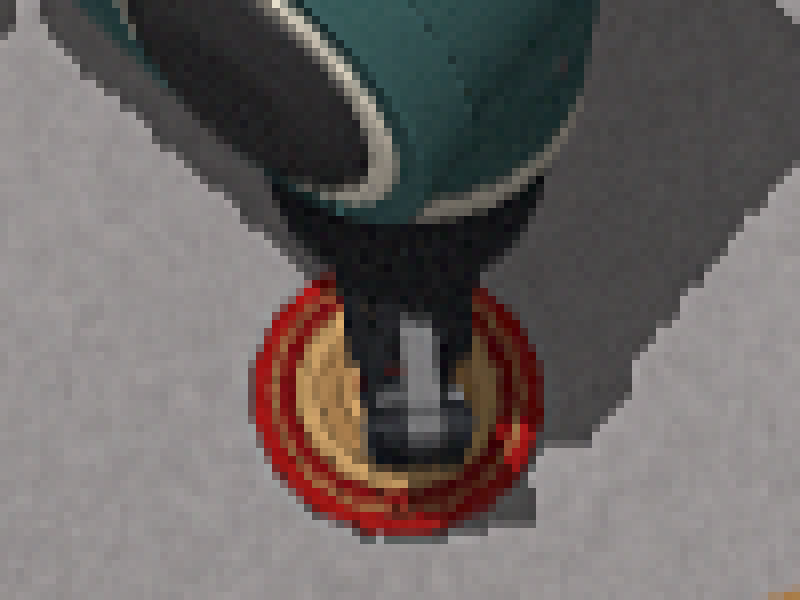

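Call:
{"name": "jog_arm", "arguments": {"deltas": [45, 2, 0.8, 0.7, -0.002, 0.003, 0, 30, 0, 0, 0, 0, 0, 0, 20, 0, 0, 0, 0, 0, 0, 15, 0, 0, 0, 0, 0, 0, 15, 0, 0, 0, 0, 0, 0, 15, 0, 0, 0, 0, 0, 0]}}

```text
t: 27.4
position: [0.5254, -0.4598, 0.0241]
tcp_rot: [-3.14, 0.001, 3.141]
force: [0.2, 0.7, -1.2]
grip_width: 0.263
```

```bash
python3 go.py .5265 -.4593 .0225
```

```text
t 27.4 pos [ 525.4 -459.8   24.1] rot [-3.140e+00  1.000e-03  3.141e+00] w 0.263 F [ 0.2  0.7 -1.2] q [-0.76  0.28  1.58 -0.    1.28 -2.33]
tool delta [-1.1  0.5  1.6]
rotvec [-0.001  0.001 -0.001]
```

Call:
{"name": "jog_arm", "arguments": {"deltas": [15, 0, 0, -5, 0, 0, 0, 15, 0, 0, -15, 0, 0, 0, 15, 0, 0, -25, 0, 0, 0, 15, -2, 5, -25, 0, 0, 0, 15, -7, 18, -10, 0, 0, 0, 15, -13, 33, 0, 0, 0, 0, 15, -15, 38, 0, 0, 0, 0, 15, -15, 38, 0, 0, 0, 0, 15, -15, 38, 0, 0, 0, 0, 15, -15, 38, 0, 0, 0, 0, 15, -15, 38, 0, 0, 0, 0, 15, -14, 36, 0, 0, 0, 0]}}

```text
t: 28.6
position: [0.6401, -0.1651, 0.115]
tcp_rot: [-3.138, 0.006, 3.136]
force: [0.5, -0.7, -0.6]
grip_width: 0.26
```

Call:
{"name": "jog_arm", "arguments": {"deltas": [15, -12, 32, 0, 0, 0, 0, 15, -8, 22, 0, 0, 0, 0, 15, -5, 12, 0, 0, 0, 0, 15, -2, 5, 0, 0, 0, 0, 15, 0, 0, 0, 0, 0, 0, 15, 0, 0, 0, 0, 0, 0]}}

```text
t: 29.2
position: [0.6685, -0.0834, 0.1167]
tcp_rot: [-3.139, 0.007, -3.141]
force: [-0.6, -0.5, 0.2]
grip_width: 0.257
```

```bash
python3 go.py .6682 -.0922 .0621
```

```text
t 29.2 pos [668.5 -83.4 116.7] rot [-3.139  0.007 -3.141] w 0.257 F [-0.6 -0.5  0.2] q [-0.16  0.15  1.57 -0.    1.41 -1.73]
tool delta [ 0.7 -8.7 54.6]
rotvec [-0.003  0.007  0.   ]
```

Call:
{"name": "jog_arm", "arguments": {"deltas": [15, 0, -8.5, 5, -0.003, 0.007, 0, 15, 0, 0, 12, 0, 0, 0, 15, 0, 0, 8, 0, 0, 0, 15, 0, 0, 0, 0, 0, 0]}}

```text
t: 29.6
position: [0.6674, -0.096, 0.0889]
tcp_rot: [3.141, -0.002, 3.138]
force: [-0.3, -1.2, -0.8]
grip_width: 0.261
```

```bash
python3 go.py .6682 -.0922 .0621
```

```text
t 29.6 pos [667.4 -96.   88.9] rot [ 3.141e+00 -2.000e-03  3.138e+00] w 0.261 F [-0.3 -1.2 -0.8] q [-0.18  0.18  1.59  0.    1.38 -1.75]
tool delta [-0.8  3.7 26.8]
rotvec [ 0.    -0.002 -0.003]
```

Call:
{"name": "jog_arm", "arguments": {"deltas": [15, -0.6, 3, 5, 0, -0.002, 0, 15, 0, 0, 8, 0, 0, 0, 15, 0, 0, 7, 0, 0, 0, 15, 0, 0, 2, 0, 0, 0, 15, 0, 0, 0, 0, 0, 0]}}

```text
t: 30.1
position: [0.6678, -0.0926, 0.0642]
tcp_rot: [3.141, -0.0, 3.138]
force: [-0.3, 0.2, 0.2]
grip_width: 0.259
```

```bash
python3 go.py .6682 -.0922 .0621;python3 - <<'E'
from h import *
s=read_camera('side'); save('d3',cv2.resize(s[225:300,328:428],(800,600),interpolation=0))
E
```

```text
t 30.1 pos [667.8 -92.6  64.2] rot [ 3.141 -0.     3.138] w 0.259 F [-0.3  0.2  0.2] q [-0.18  0.19  1.61  0.    1.34 -1.74]
tool delta [-0.4  0.4  2.1]
rotvec [ 0.001 -0.    -0.004]
```

View pics/d3.png

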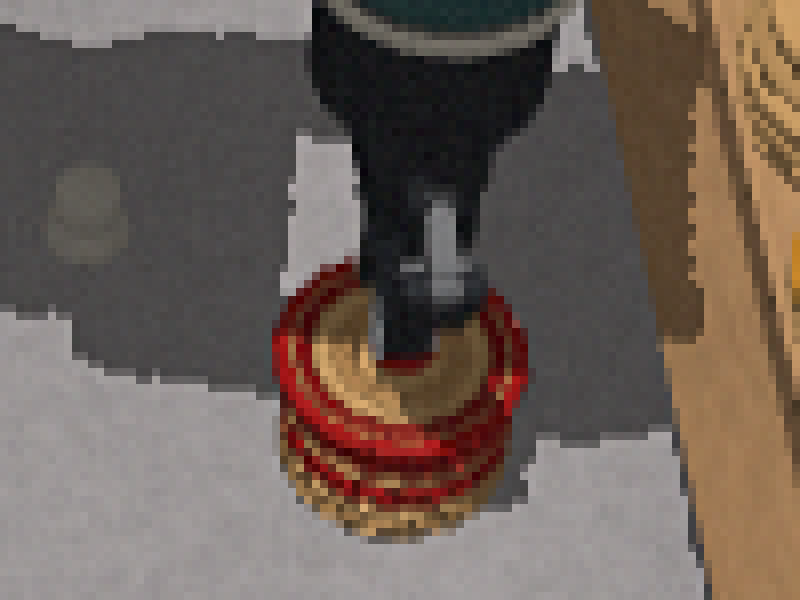

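The lid is centred over the small red basket: lid columns 272–527, basket 282–510. Lowering and releasing.

Call:
{"name": "jog_arm", "arguments": {"deltas": [15, 0, 0, 1.3, 0, 0, 0, 15, 0, 0, 1, 0, 0, 0, 15, 0, 0, 1, 0, 0, 0, 15, 0, 0, 0, 0, 0, 0]}}

```text
t: 30.55
position: [0.6684, -0.0927, 0.062]
tcp_rot: [3.141, 0.001, 3.138]
force: [0.6, -0.3, 0.1]
grip_width: 0.258
```

```bash
python3 go.py .6682 -.0922 .0621
```

```text
t 30.55 pos [668.4 -92.7  62. ] rot [3.141e+00 1.000e-03 3.138e+00] w 0.258 F [ 0.6 -0.3  0.1] q [-0.18  0.2   1.61  0.    1.33 -1.74]
tool delta [ 0.2  0.5 -0.1]
rotvec [ 0.     0.001 -0.003]
```

Call:
{"name": "jog_arm", "arguments": {"deltas": [15, 0, 0, 0.8, 0, 0, 0, 15, 0, 0, 0, 0, 0, 0, 24, 0, 0, 0, 0, 0, 0, 30, 0, 0, 0, 0, 0, 0, 45, 0, 0, 0, 0, 0, 0, 45, 0, 0, -5, 0, 0, 0, 45, 0, 0, -20, 0, 0, 0, 45, 0, 0, -30, 0, 0, 0, 45, 0, 0, -40, 0, 0, 0, 45, 0, 0, -40, 0, 0, 0, 45, 0, 0, -40, 0, 0, 0, 45, 0, 0, -20, 0, 0, 0]}}

```text
t: 31.75
position: [0.6664, -0.0924, 0.2613]
tcp_rot: [3.14, -0.005, 3.138]
force: [-0.2, -1.7, 0.2]
grip_width: 0.526
```

Call:
{"name": "jog_arm", "arguments": {"deltas": [45, 5, 15, 0, 0, 0, 0, 45, 15, 30, 0, 0, 0, 0, 45, 20, 40, 0, 0, 0, 0, 45, 20, 40, 0, 0, 0, 0, 45, 20, 40, 0, 0, 0, 0, 45, 20, 40, 0, 0, 0, 0, 45, 20, 40, 0, 0, 0, 0, 45, 20, 40, 0, 0, 0, 0, 45, 20, 40, 0, 0, 0, 0, 45, 20, 40, 0, 0, 0, 0, 45, 20, 40, 0, 0, 0, 0, 45, 20, 40, 0, 0, 0, 0]}}

```text
t: 32.95
position: [0.4341, 0.3697, 0.2564]
tcp_rot: [-3.141, -0.008, 3.133]
force: [0.8, -0.1, 0.3]
grip_width: 0.526
```

Call:
{"name": "jog_arm", "arguments": {"deltas": [45, 20, 40, 0, 0, 0, 0, 45, 20, 40, 0, 0, 0, 0, 45, 20, 40, 0, 0, 0, 0, 45, 20, 40, 0, 0, 0, 0, 45, 15, 30, 0, 0, 0, 0, 45, 8, 15, 0, 0, 0, 0, 45, 0, 0, 0, 0, 0, 0, 45, 0, 0, 0, 0, 0, 0, 45, 0, 0, 0, 0, 0, 0]}}

```text
t: 33.85
position: [0.3172, 0.5858, 0.2486]
tcp_rot: [-3.134, -0.014, 3.14]
force: [0.4, -0.9, 0.6]
grip_width: 0.524
```

```bash
python3 go.py
python3 - <<'E'
from seg import *
s=read_camera('side');t=read_camera('top')
save('e1',t); save('e2',s)
for n,c,pt,ps,z,r in (('rl','red',(224,200),(347,168),.0635,.054),('rs','red',(357,186),(378,268),.0515,.043),('bl','blue',(437,301),(263,345),.0635,.054),('bs','blue',(323,256),(303,247),.0515,.043)):
    print(n,fit('top',t,c,pt,z,r),fit('side',s,c,ps,z,r,upper=True))
E
```

```text
t 33.85 pos [317.2 585.8 248.6] rot [-3.134 -0.014  3.14 ] w 0.524 F [ 0.4 -0.9  0.6] q [ 1.03  0.1   1.41  0.01  1.64 -0.54]
rl (array([0.6229, 0.2713, 0.0538]), array([0.623 , 0.2712]), 0.001) (array([0.6266, 0.2741, 0.0529]), array([0.6266, 0.2727]), 0.0005)
rs (array([ 0.6698, -0.0911,  0.0429]), array([ 0.6698, -0.0911]), 0.0003) (array([ 0.6733, -0.0912,  0.0421]), array([ 0.6734, -0.0923]), 0.0006)
bl (array([ 0.3578, -0.3153,  0.0539]), array([ 0.3578, -0.3153]), 0.0005) (array([ 0.3607, -0.3156,  0.0535]), array([ 0.3607, -0.3162]), 0.0005)
bs (array([ 0.477 , -0.0041,  0.0433]), array([ 0.477, -0.004]), 0.0007) (array([ 0.4791, -0.0044,  0.0424]), array([ 0.4792, -0.0052]), 0.0004)
```

View pics/e1.png

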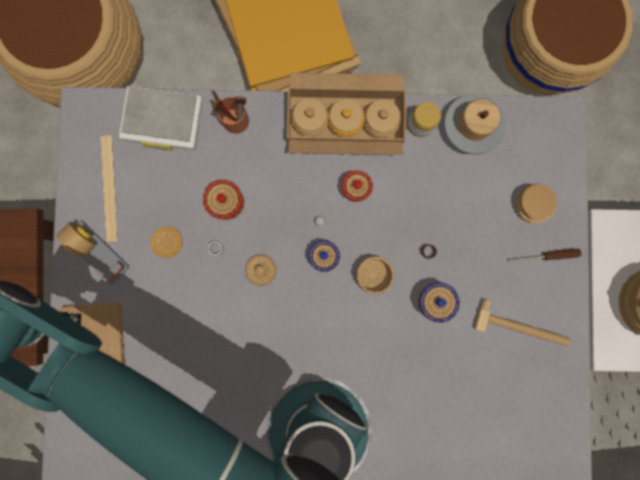

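View pics/e2.png

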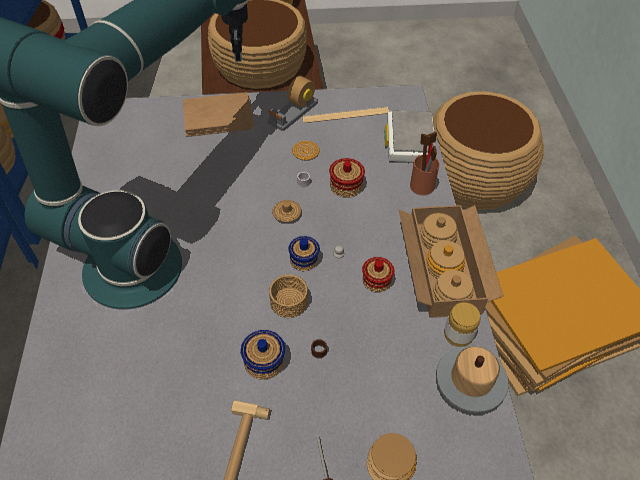

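Run:
```python
from h import *
s=cv2.imread('pics/e2.png')
cr=lambda u,v: cv2.resize(s[v-28:v+28,u-28:u+28],(400,300) if 0 else (300,300),interpolation=0)
cv2.imwrite('pics/e3.png',np.vstack([np.hstack([cr(347,176),cr(378,274)]),np.hstack([cr(304,253),cr(263,353)])]))
a=cv2.imread('pics/side0.png');
for u,v in((287,211),(290,296)):
    A=a[v-22:v+22,u-22:u+22].astype(np.float32).mean(2);B=s[v-22:v+22,u-22:u+22].astype(np.float32).mean(2)
    print(cv2.phaseCorrelate(A,B))
```

```text
((0.3669431401155592, 0.6017531914684042), 0.6318588416959032)
((0.5097898506070528, 0.5115146258122962), 1.0125159489078286)
```

View pics/e3.png

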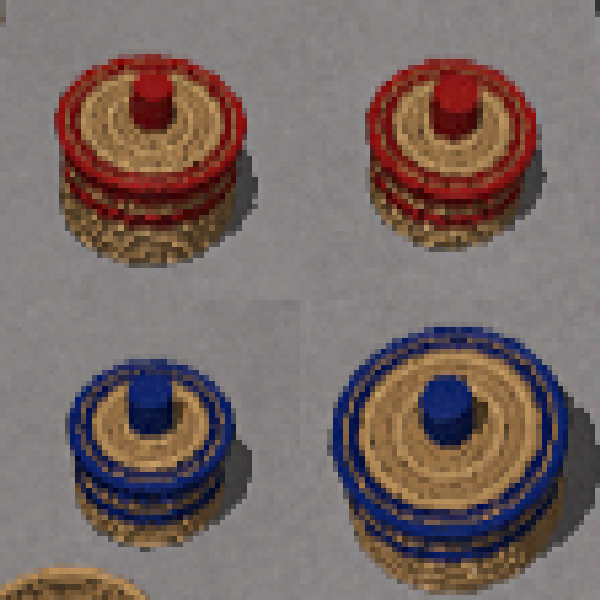

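All four lids look flat on their rims. The undyed items read a constant half-pixel, which is a phaseCorrelate artefact, so they have not moved. Handing in.

```bash
python3 -c "
from h import *
print(order.job_done()); print(arm.observe()['t'])"
```

```text
the job is handed in; nothing more can be done
None
the job is handed in; nothing more can be done
```

All four dyed baskets have the lid of their own colour and size. I set each lid down under control, released it, backed the arm away and handed the job in at about 34 s; the hand-in reports no verdict.

- **Fit:** in the last pictures each lid's fitted centre was within about 2.5 mm of where its basket stood before the move. All four look level on the rim all round. Flatness I judged by eye from the side view, not by measurement.
- **Baskets and undyed items:** the dyed baskets look to be where they stood. Comparing side views from before and after showed about half a pixel for the undyed basket and lid (roughly 1–2 mm at most). I put that down to the comparison method, since both read the same, and nothing touched them.
- **Check that disagreed, cameras:** the two cameras differ by about 3 mm in x throughout. I worked with the offset between each lid and its basket, so this cancels out.
- **Check that failed, first grasp:** the first try on the large red lid closed above its knob, because the fingertips stood higher than I had reckoned. The lid did not move, and I gripped 10 mm lower from then on.
- **Contact on setting down:** the force reading has about 1 N of noise, so it did not show contact clearly. I judged seating by height and by the pictures.

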